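Clamp the vial block on the orbital shaker with its wing nut

ROBOT

A 6-joint arm with a two-finger parallel gripper is mounted at the origin on a cart in front of the work surface, level with it; the furniture and walls round the work are solid. World frame = base frame: x ahead of the robot, y to its left, z up, the work surface at z = 0. Lengths are in mm, angles in rad, forces in N, time in s.
With the tool pointing down it reaches from about 350 to 850 mm from the base axis. Payload 8.1 kg.
Tool frame: the origin (TCP) lies at the centre of the arm's flange, where the gripper is bolted on; the fingertips stand 173 mm ahead of it and the grasp point (between the pads) lies 155 mm ahead of it (arm.tips_ahead is the distance from the TCP to the fingertips, in mm); z points along the fingers, y is the line along which they close (so a half turn about z gives the same grasp; the last joint's range is limited). The gripper opens to 85 mm and grips with 20 to 120 N. Pads are 22 mm wide; open, the fingers measure 114 mm over their backs; the gripper's body (76 mm by 85 mm) begins 54 mm behind the grasp point. The pads swing forward as they close: fully open they stand 13 mm farther back than shut.
Start: joints at [-1.343, 0.13, 1.488, -0, 1.523, -0.085], TCP at [184.655, -570.885, 404.692] pointing down, gripper open.
Joint ranges: [-2.96, 2.96], [-0.89, 2.26], [0.02, 2.5], [-1.34, 4.48], [0, 2.73], [-2.66, 2.66]. Speed limits (rad/s): [2.39, 2.39, 2.79, 3.14, 3.14, 3.14].

INTERFACE

Orientations are given as a unit quaternion [x, y, z, w].
In Python, from cell import sensors, optics, ticket, arm gives the robot as it stands. The module is installed in compiled form; this text tells all that it offers.
- The arm moves only by the tool move_arm, never from a script. Its argument "targets" is a list of rows, each an object of numbers: "dx", "dy", "dz": the shift along the tool's x, y, z in units of 40 mm (1.0 is 40 mm); "ax", "ay", "az": the turn, a rotation vector about the tool's x, y, z in units of 5 degrees (1.0 is 5 degrees). In form: [{"dx": .., "dy": .., "dz": .., "ax": .., "ay": .., "az": ..}, ...]. A call has 1 to 5 rows; each row shifts and turns the commanded pose from where the row before left it, along the tool's axes as they then stand; what a row does not reach is not made up. A row lasts 1/10 s, in which the tool goes at most 50 mm and 8.59 degrees, less where a joint would pass 70% of its speed; a pose out of reach is approached as far as the arm can. A call is refused whole if a number of a shift passes 1 or a number of a turn 1, either way. A call with a gripper value outside its range is refused whole. "jaw" is the opening, from 0 (shut) to 1 (fully open), set as the call begins (left out, the last holds). The fingers move at their own pace and stop on an object; "force" is the grip in N (left out, the last holds). Time passes only in rows, so rows that do not move let the fingers close. It gives the time, the measured TCP pose, the force, the opening and the grip force at its end, in the units of the state.
- sensors.observe(): the state, without advancing time (a new reading comes with each control period).
- optics.snapshot(name): name is "scene" or "top"; returns a dict with "img" (480x640x3 uint8, red, green, blue), "K" (3x3 intrinsics, pixels), "xyz" and "orientation" of the camera in the world. Camera axes: x right, y up, looking along -z (the intrinsics and any distortion apply to the point x, -y, -z); pixel columns grow to the right and rows downward; lengths in mm; the calibration is good to about 2 mm. A picture is of the moment at which its call begins. There is no depth.
- ticket.finish_job(): hands the job in; it is judged then, once.
The state is a dict: "t": time; "joint_pos": joint angles; "qvel": joint speeds; "joint_efforts": joint torques, N m; "tool_pos": TCP position; "eef_rot": TCP orientation; "force": force on the tool from outside, world axes, zero at the start; "ft_torque": the same for the moment, N m; "grip_width": finger opening in mm; "grasp_force": force on a finger pad.
Only numpy, scipy, OpenCV 4.12 (cv2) and the standard library are available. Lean on these libraries where they do the work, as an engineer would, in place of code of your own. Each camera call takes 0.05 s, during which the arm holds its last target. There are 200 camera calls.

TASK

Make the vial block fast on the shaker before it is switched on: slide the forked steel strap along the top of the block and under the wing nut until its slot is fully home against the stud, leaving the block in its place and the vials standing. Then screw the nut down clockwise with short fingertip strokes against its wings, in the free space in front of it and without touching the flasks and the bottle in their clamps, until it is finger-tight (about 0.15 N m, some 6 to 7 N of push on a wing) and not forced beyond that.

Things in the scene. Friction and masses are not known exactly. Their poses are not given: they have to be found in the camera images.
- shaker: white orbital shaker, fixed, with an aluminium platform 290 x 360 mm whose top is 66 mm above the worktop. Origin: centre of the footprint, on the worktop; its x axis points to the shaker's rear (away from the robot, turned up to 15 degrees either way), y to its left, z up
- stud_foot (a point): foot of the upright steel stud, 12 mm thick, on the platform top (66 mm above the worktop), at x = -30, y = -45 mm in the shaker's frame. The stud is 78 mm tall, so its end stands up between the wings of the nut. On its right (y = -26 to -50 mm from the stud) is the fixed steel heel block, 34 mm tall; on its left the vial block, whose top is 35 mm above the platform
- wing_nut: brass wing nut on the stud; its two wings point along +x and -x of its frame, z up. Origin: on the stud's axis, 43 mm above the platform, where its underside comes when it bears on the strap (the pose tells how it is turned, not how high it still stands). Flange 30 mm across; hub 25 mm across, to 16 mm above the underside; wings 6 mm thick, 9 to 33 mm from the axis, 7 to 35 mm above the underside
- nut_mid (a point): point on the nut's axis, 68 mm above the platform, mid-wing once it bears. Clockwise from above it goes down, 3 mm a turn, and stays where it is left. At first it is 1.5 to 4 mm above the strap. Running free it resists with 0.03 N m, more once it bears. A fingertip has room round its front; flask, bottle and nearest vial stand 46 to 80 mm from the axis
- strap: loose forked steel strap, 134 mm long, 34 mm wide, 8 mm thick, 0.28 kg, lying flat on the vial block. Origin: centre of the underside (middle of the width, 65 mm from the nose end); its y axis runs along it towards the closed nose end, z up. The fork opens towards -y: slot 15 mm wide, its closed end at y = -15 mm, tines to y = -68 mm, their last 14 mm splayed apart into a wider mouth
- slot_seat (a point): point on the strap's underside where the stud's axis stands when the slot is home, 21 mm from the strap's origin towards the fork (y = -21 mm in the strap's frame)
- lug_top (a point): middle of the top of the red upright lug on the strap, to hold it by: a plate 26 mm wide across the strap, 8 mm thick along the strap, rising 26 mm above the strap's upper face, 47 mm from the strap's origin towards the nose
- vial_block: loose blue metal block, 84 x 140 x 35 mm, 0.95 kg, on the platform to the left of the stud, its right end against a fixed stop bar. Origin: centre of the underside; axes as the shaker's, z up. Its three vials stand in a row of holes near its rear edge (x = +22 mm)
- vial_a: glass sample vial with a red cap, 29 mm thick and 54 mm tall, standing 24 mm deep in one of the block's holes (which one varies). Origin: centre of its foot, z up
- vial_b: glass sample vial with a blue cap, 29 mm thick and 54 mm tall, standing 24 mm deep in one of the block's holes (which one varies). Origin: centre of its foot, z up
- vial_c: glass sample vial with a white cap, 29 mm thick and 51 mm tall, standing 24 mm deep in one of the block's holes (which one varies). Origin: centre of its foot, z up
- rear_flask: conical flask in a spring clamp on the platform behind the nut, fixed: 82 mm across at the foot, 131 mm tall, neck 35 mm. Origin: centre of its foot, 78 mm behind and 18 mm right of the stud
- left_flask: the same kind of flask in a clamp behind the vial block, fixed. Origin: centre of its foot
- pink_bottle: pink-capped reagent bottle in a clamp, fixed, 48 mm across, 113 mm tall. Origin: centre of its foot, 24 mm behind and 102 mm right of the stud
Things that resemble listed ones, but are neither listed nor needed, are in the scene too. Several things have the shape of the strap; the one meant has the colours described above. There is more than one size of the vial_a; the one meant has the size given above.

How it is judged (in metres and radians):
On the way, in this order (a step that is already met when the one before it is completed fails the run):
1. the strap lies flat under the nut with its slot home on the stud, the nut not yet bearing on it (horizontal distance between slot_seat and stud_foot below 0.004 m and angle between the y axis of strap and the y axis of shaker, either way round below 0.14 rad and z of strap in the frame of shaker below 0.107 m and angle between strap's own z axis and vertical below 0.06 rad and contact force between wing_nut and strap below 3 N), for 0.2 s.
2. the nut bears on the strap and the strap on the block (horizontal distance between slot_seat and stud_foot below 0.004 m and angle between the y axis of strap and the y axis of shaker, either way round below 0.14 rad and z of strap in the frame of shaker below 0.107 m and angle between strap's own z axis and vertical below 0.06 rad and contact force between wing_nut and strap between 12 and 40 N and contact force between strap and vial_block above 5 N), for 0.2 s.
At the end, for the whole second after the job is handed in: Strap flat (0.06 rad) and along the shaker (0.14 rad), the stud's axis within 4 mm of the slot seat; nut pressing on it with 12 to 40 N and the strap on the vial block with over 5 N, robot away; the vials in the block within 0.2 rad of upright, all at rest (all of step 2 and angle between each of vial_a, vial_b, vial_c's own z axis and vertical below 0.2 rad and linear speed of each of vial_block, strap below 0.01 m/s); the robot touches nothing.
It fails at once if the nut is forced: it presses on the strap with more than 55 N (contact force between wing_nut and strap above 55 N).
It fails at once if the robot touches a flask or the pink-capped bottle in the clamps with more than 3 N (contact force between any of the fingers, the arm and rear_flask above 3 N or contact force between any of the fingers, the arm and left_flask above 3 N or contact force between any of the fingers, the arm and pink_bottle above 3 N).
It fails at once if a vial is tipped by more than 0.35 rad or the vial block is pushed more than 15 mm away (angle between any of vial_a, vial_b, vial_c's own z axis and vertical above 0.35 rad or distance of vial_block from where it was at the start of the episode above 0.015 m).
It fails at once if the robot pushes or squeezes the nut with more than 25 N (contact force between the fingers and wing_nut above 25 N).
It also fails if it takes over 72 s, if anything falls off the work surface, if the arm or the gripper's body presses on something with over 40 N, if the wrist force passes 120 N, or if a joint passes its speed limit or range.

## Working session

There is one attempt and no reset: what is moved stays moved. The work goes in short steps, Python scripts to look and compute and a tool call to move; the robot and the scene stay as the last step left them, time stands still between calls to the robot, and variables do not carry over. Pictures are saved under pics/ and viewed, at most 10 in all, crops included, and the job is handed in when it is done.

Besides the shell and the picture viewer there is one more tool, called after "Emit:" by a JSON object that holds its "name" and its "arguments", one argument or row to a line. move_arm: Moves the arm, as the interface text tells. Its arguments: {"type":"object","properties":{"targets":{"type":"array","items":{"type":"object","properties":{"dx":{"type":"number"},"dy":{"type":"number"},"dz":{"type":"number"},"ax":{"type":"number"},"ay":{"type":"number"},"az":{"type":"number"}}}},"jaw":{"type":"number"},"force":{"type":"number"}},"required":["targets"]}

```bash
mkdir -p pics
cat > h.py <<'E'
import numpy as np, cv2
from scipy.spatial.transform import Rotation as R
from cell import sensors, optics, ticket, arm
def snap(n,f=None):
    s=optics.snapshot(n)
    if f: cv2.imwrite('pics/'+f,s['img'][:,:,::-1])
    return s
def ray(s,u,v):
    K=np.array(s['K']); d=np.array([(u-K[0,2])/K[0,0],-(v-K[1,2])/K[1,1],-1.])
    return np.array(s['xyz']),R.from_quat(s['orientation']).apply(d)
def onz(s,u,v,z):
    o,d=ray(s,u,v); return o+d*(z-o[2])/d[2]
def tri(a,ua,b,ub):
    o1,d1=ray(a,*ua);o2,d2=ray(b,*ub)
    t=np.linalg.lstsq(np.c_[d1,-d2],o2-o1,rcond=None)[0]
    p=o1+t[0]*d1;q=o2+t[1]*d2
    return (p+q)/2,np.linalg.norm(p-q)
def proj(s,P):
    K=np.array(s['K']); c=R.from_quat(s['orientation']).inv().apply(np.atleast_2d(P)-s['xyz'])
    return np.c_[K[0,2]+K[0,0]*c[:,0]/-c[:,2],K[1,2]-K[1,1]*c[:,1]/-c[:,2]]
E
python3 - <<'E'
from h import *
import pickle
a=snap('scene','s1.png');b=snap('top','t1.png');pickle.dump((a,b),open('v1.pkl','wb'))
for s in(a,b):print({k:np.round(s[k],3).tolist() for k in s if k!='img'})
print(sensors.observe(),arm.tips_ahead)
E
```

```text
{'K': [[564.763, 0.0, 314.043], [0.0, 564.763, 247.335], [0.0, 0.0, 1.0]], 'xyz': [63.944, 594.342, 702.553], 'orientation': [-0.168, 0.393, 0.822, -0.377]}
{'K': [[479.256, 0.0, 320.304], [0.0, 479.256, 234.434], [0.0, 0.0, 1.0]], 'xyz': [462.061, 102.639, 1138.399], 'orientation': [-0.04, 0.05, 0.709, -0.703]}
{'t': 0.1, 'joint_pos': array([-1.34340169e+00,  1.31061658e-01,  1.48920373e+00,  1.02779321e-05,
        1.52301452e+00, -8.54217608e-02]), 'qvel': array([ 0.00127361, -0.00294097, -0.00382522,  0.00131187,  0.00149547,
        0.00063755]), 'joint_efforts': array([ 1.21473859e-03, -5.70953429e+01, -5.01941442e+01, -2.75341672e-04,
        8.12794460e-03,  2.25054390e-05]), 'tool_pos': array([ 184.60467341, -570.66378748,  403.74510918]), 'eef_rot': array([ 9.87792841e-01,  1.55770958e-01, -5.47156150e-05, -8.41863427e-04]), 'force': array([ 0.21770496,  0.39922383, -1.06189133]), 'ft_torque': array([-0.00649091, -0.00137665,  0.0229525 ]), 'grasp_force': 0.0, 'grip_width': 85.62660372361462} 173.4
```

View pics/s1.png

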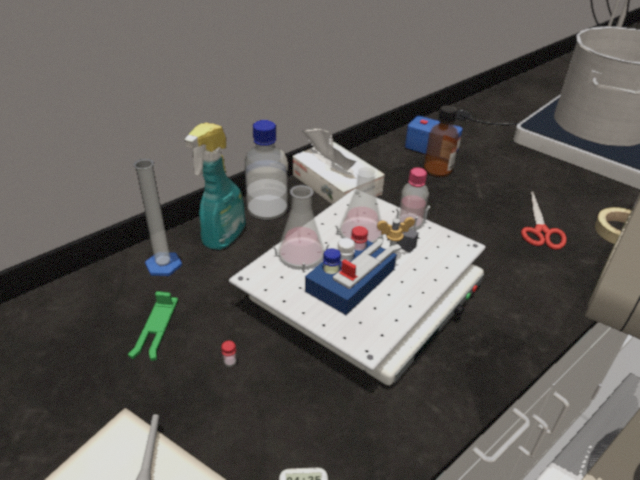

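View pics/t1.png

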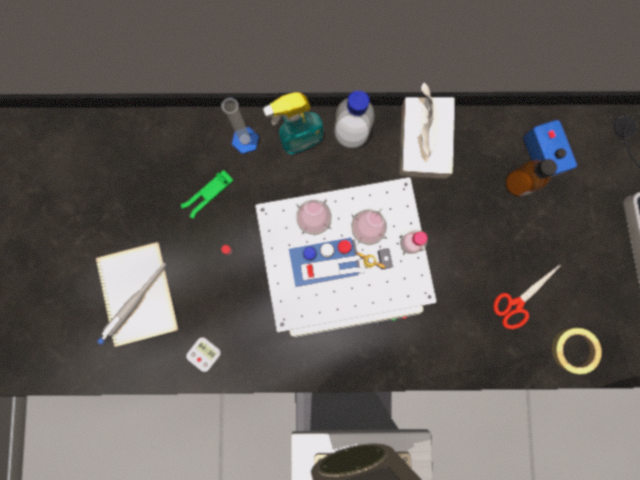

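The scene view shows the shaker, with the blue block and red lug at about (348,268) and the nut at about (397,228). In the top view the lug is at (309,271), the nut at (369,261) and the platform corners are about (257,205), (410,180), (435,300) and (280,329). I'll crop both for detail.

Run:
```python
from h import *
import pickle
a,b=pickle.load(open('v1.pkl','rb'))
ca=cv2.resize(a['img'][200:320,290:440],None,fx=4,fy=4,interpolation=2);cb=cv2.resize(b['img'][220:300,280:410],None,fx=5,fy=5,interpolation=2)
im=np.zeros((480+0,600,3),np.uint8);im=ca
cv2.imwrite('pics/c1.png',ca[:,:,::-1]);cv2.imwrite('pics/c2.png',cb[:,:,::-1])
```

```text
(no output)
```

View pics/c1.png

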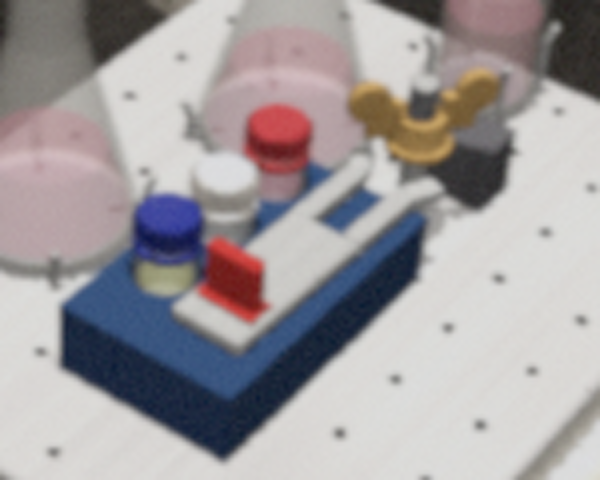

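View pics/c2.png

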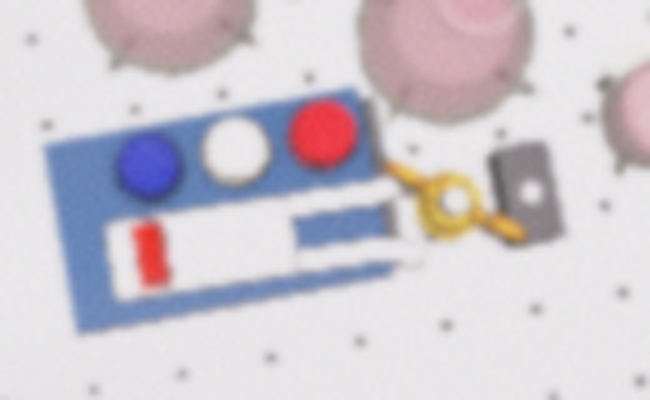

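Run:
```python
from h import *
import pickle
a,b=pickle.load(open('v1.pkl','rb'))
print('stud',tri(a,(396.5,220.7),b,(370.8,260.4)),onz(b,370.8,260.4,144),onz(a,396.5,220.7,144))
print('lug',tri(a,(349.5,264.2),b,(310.,270.6)),onz(b,310,270.6,135),onz(a,349.5,264.2,135))
# platform from top: bright, low sat
h=cv2.cvtColor(b['img'],cv2.COLOR_RGB2HSV)
hull=lambda m:cv2.convexHull(max(cv2.findContours(m.astype(np.uint8),0,1)[0],key=cv2.contourArea))
def lines(m,z,name):
    c=cv2.approxPolyDP(hull(m),6,True)[:,0];P=np.array([onz(b,*p,z)for p in c])[:,:2]
    print(name,c.tolist(),P.round(1).tolist());r=cv2.minAreaRect(P.astype(np.float32));print(r)
m=(h[...,2]>170)&(h[...,1]<60);m[:,:245]=0;m[:,440:]=0;m[:175]=0;m[335:]=0
lines(m,66,'plat')
m=(abs(h[...,0].astype(int)-107)<8)&(h[...,1]>110);m[:220]=0;m[300:]=0;m[:,:280]=0;m[:,:][:,410:]=0
lines(m,101,'block')
# lug red
m=((h[...,0]<8)|(h[...,0]>172))&(h[...,1]>120);m[:255]=0;m[290:]=0;m[:,:295]=0;m[:,330:]=0
ys,xs=np.nonzero(m);print('lugpix',xs.mean(),ys.mean(),xs.min(),xs.max(),ys.min(),ys.max(),cv2.minAreaRect(np.c_[xs,ys].astype(np.float32)))
# strap edges: along-edge points, white pixels in scanned columns
g=b['img'].min(2).astype(float)
for lab,(u0,u1) in {'body':(303,338)}.items():
    up=[];lo=[]
    for u in range(u0,u1):
        if 306<=u<=314: continue
        col=g[250:295,u]; w=np.nonzero(col>150)[0]
        # block longest run
        runs=np.split(w,np.nonzero(np.diff(w)>1)[0]+1); r=max([q for q in runs if q[0]+250<285 and q[0]+250>255 ],key=len,default=None)
        if r is None: continue
        up.append((u,r[0]+249.5));lo.append((u,r[-1]+250.5))
    for n,e in(('up',up),('lo',lo)):
        P=np.array([onz(b,*p,109) for p in e]);k=np.polyfit(P[:,1],P[:,0],1);print(n,len(e),k,P[:,1].min(),P[:,1].max())
# nut wings direction
m=(abs(h[...,0].astype(int)-20)<8)&(h[...,1]>130);m[:245]=0;m[280:]=0;m[:,:345]=0;m[:,395:]=0
ys,xs=np.nonzero(m);P=np.array([onz(b,x,y,142)for x,y in zip(xs,ys)])[:,:2];print('nut',len(xs),P.mean(0));C=np.cov((P-P.mean(0)).T);w,v=np.linalg.eigh(C);print(v[:,1],w)
```

```text
stud (array([533.61439539, -16.8785433 , 141.20115058]), np.float64(1.0544517238154016)) [533.00206243 -16.87046134 144.        ] [531.67577668 -13.4949325  144.        ]
lug (array([514.03954897, 110.19991309, 129.29388333]), np.float64(1.1270555873993606)) [513.32066963 109.79112792 135.        ] [510.0002475  115.36287799 135.        ]
plat [[409, 178], [435, 301], [393, 318], [305, 334], [278, 331], [256, 205]] [[727.3, -118.3], [447.0, -167.2], [410.7, -72.6], [377.9, 122.1], [384.9, 181.4], [666.5, 231.9]]
((547.080810546875, 30.633621215820312), (304.1098327636719, 355.69964599609375), 9.843792915344238)
block [[307, 247], [297, 274], [293, 253]] [[566.3, 116.2], [508.0, 138.1], [553.5, 146.7]]
((541.3643188476562, 138.41055297851562), (23.988142013549805, 62.34831619262695), 69.4404067993164)
lugpix 309.76363636363635 270.25454545454545 307 312 265 276 ((309.88458251953125, 270.423095703125), (11.374736785888672, 4.706787586212158), 78.69007110595703)
up 26 [-1.44836355e-01  5.48641290e+02] 51.7042347981785 124.91151205022868
lo 26 [-1.33274022e-01  5.11144252e+02] 52.19238821259049 125.06348858757
nut 84 [531.24691823 -14.9180287 ]
[0.45498261 0.89050032] [ 24.74063585 240.55898978]
```

```bash
cat >> h.py <<'E'
def plan(x,y,z,phi,t=None):
    o=sensors.observe();p=o['tool_pos'];M=R.from_quat(o['eef_rot']).as_matrix()
    cur=np.arctan2(M[1,0],M[0,0]);d=np.array([x,y,z])-p
    az=-(phi-cur); az=(az+np.pi)%(2*np.pi)-np.pi
    tx=np.array([np.cos(phi),np.sin(phi),0]);ty=np.array([np.sin(phi),-np.cos(phi),0])
    print('t',round(o['t'],2),'pos',p.round(1),'phi',round(cur,3),'tilt',M[:,2].round(3),'F',o['force'].round(1),'w',round(o['grip_width'],1),
     '\n turn az',round(np.degrees(az)/5,2),'then dx %.3f dy %.3f dz %.3f'%(d@tx/40,d@ty/40,-d[2]/40))
E
python3 -c "
from h import *
plan(514.2,110,404,.146)"
```

```text
t 0.1 pos [ 184.6 -570.7  403.7] phi 0.313 tilt [-0.     0.002 -1.   ] F [ 0.2  0.4 -1.1] w 85.6 
 turn az 1.91 then dx 10.628 dy -15.637 dz -0.006
```

Emit:
{"name": "move_arm", "arguments": {
  "targets": [
    {"az":0.955},
    {"az":0.955},
    {"dx":0.5,"dy":-0.75},
    {"dx":0.5,"dy":-0.75},
    {"dx":0.5,"dy":-0.75}
  ],
  "jaw": 0.5,
  "force": 30
}}

```text
invalid input
```

Emit:
{"name": "move_arm", "arguments": {
  "targets": [
    {"dx":0.55,"dy":-0.8},
    {"dx":0.55,"dy":-0.8},
    {"dx":0.55,"dy":-0.8},
    {"dx":0.55,"dy":-0.8},
    {"dx":0.55,"dy":-0.8}
  ]
}}

```text
invalid input
```

Emit:
{"name": "move_arm", "arguments": {
  "targets": [
    {"dx":0.55,"dy":-0.8},
    {"dx":0.55,"dy":-0.8},
    {"dx":0.55,"dy":-0.8},
    {"dx":0.55,"dy":-0.8},
    {"dx":0.55,"dy":-0.8}
  ]
}}

```text
invalid input
```

```bash
python3 -c "
from h import *
plan(514.2,110,404,.146)"
```

```text
t 0.1 pos [ 184.6 -570.7  403.7] phi 0.313 tilt [-0.     0.002 -1.   ] F [ 0.2  0.4 -1.1] w 85.6 
 turn az 1.91 then dx 10.628 dy -15.637 dz -0.006
```

Emit:
{"name": "move_arm", "arguments": {
  "targets": [
    {"dx":0,"dy":0,"dz":0,"ax":0,"ay":0,"az":0.955},
    {"dx":0,"dy":0,"dz":0,"ax":0,"ay":0,"az":0.955},
    {"dx":0.5,"dy":-0.75,"dz":0,"ax":0,"ay":0,"az":0},
    {"dx":0.5,"dy":-0.75,"dz":0,"ax":0,"ay":0,"az":0},
    {"dx":0.5,"dy":-0.75,"dz":0,"ax":0,"ay":0,"az":0}
  ],
  "jaw": 0.5,
  "force": 30
}}

```text
t: 0.6
tool_pos: [231.1, -472.0, 403.9]
eef_rot: [0.997, 0.073, -0.0, -0.001]
force: [0.7, -0.0, 0.6]
grip_width: 42.7
grasp_force: 0.0
```

Accepted. The rest of the traverse follows.

Emit:
{"name": "move_arm", "arguments": {
  "targets": [
    {"dx":0.55,"dy":-0.8,"dz":0,"ax":0,"ay":0,"az":0},
    {"dx":0.55,"dy":-0.8,"dz":0,"ax":0,"ay":0,"az":0},
    {"dx":0.55,"dy":-0.8,"dz":0,"ax":0,"ay":0,"az":0},
    {"dx":0.55,"dy":-0.8,"dz":0,"ax":0,"ay":0,"az":0},
    {"dx":0.55,"dy":-0.8,"dz":0,"ax":0,"ay":0,"az":0}
  ]
}}

```text
t: 1.1
tool_pos: [316.7, -297.2, 404.3]
eef_rot: [0.997, 0.073, -0.0, -0.0]
force: [0.4, -0.2, 0.3]
grip_width: 42.7
grasp_force: 0.0
```

Emit:
{"name": "move_arm", "arguments": {
  "targets": [
    {"dx":0.55,"dy":-0.8,"dz":0,"ax":0,"ay":0,"az":0},
    {"dx":0.55,"dy":-0.8,"dz":0,"ax":0,"ay":0,"az":0},
    {"dx":0.55,"dy":-0.8,"dz":0,"ax":0,"ay":0,"az":0},
    {"dx":0.55,"dy":-0.8,"dz":0,"ax":0,"ay":0,"az":0},
    {"dx":0.55,"dy":-0.8,"dz":0,"ax":0,"ay":0,"az":0}
  ]
}}

```text
t: 1.6
tool_pos: [402.2, -122.9, 404.5]
eef_rot: [0.997, 0.073, -0.0, -0.0]
force: [0.2, 0.0, -0.1]
grip_width: 42.5
grasp_force: 0.0
```

Emit:
{"name": "move_arm", "arguments": {
  "targets": [
    {"dx":0.55,"dy":-0.8,"dz":0,"ax":0,"ay":0,"az":0},
    {"dx":0.55,"dy":-0.8,"dz":0,"ax":0,"ay":0,"az":0},
    {"dx":0.55,"dy":-0.8,"dz":0,"ax":0,"ay":0,"az":0},
    {"dx":0.55,"dy":-0.8,"dz":0,"ax":0,"ay":0,"az":0},
    {"dx":0.55,"dy":-0.8,"dz":0,"ax":0,"ay":0,"az":0}
  ]
}}

```text
t: 2.1
tool_pos: [487.8, 51.5, 404.4]
eef_rot: [0.997, 0.073, -0.0, 0.0]
force: [0.9, -0.8, 0.5]
grip_width: 42.8
grasp_force: 0.0
```

```bash
python3 -c "
from h import *
plan(514.2,110,404,.146)"
```

```text
t 2.1 pos [487.8  51.5 404.4] phi 0.146 tilt [-0. -0. -1.] F [ 0.9 -0.8  0.5] w 42.8 
 turn az 0.0 then dx 0.865 dy -1.351 dz 0.009
```

Emit:
{"name": "move_arm", "arguments": {
  "targets": [
    {"dx":0.44,"dy":-0.69,"dz":0,"ax":0,"ay":0,"az":0},
    {"dx":0.44,"dy":-0.69,"dz":0,"ax":0,"ay":0,"az":0},
    {"dx":0,"dy":0,"dz":0.9,"ax":0,"ay":0,"az":0},
    {"dx":0,"dy":0,"dz":0.9,"ax":0,"ay":0,"az":0},
    {"dx":0,"dy":0,"dz":0,"ax":0,"ay":0,"az":0}
  ]
}}

```text
t: 2.6
tool_pos: [512.0, 109.7, 326.6]
eef_rot: [0.997, 0.073, -0.005, 0.0]
force: [-1.3, 0.1, -0.4]
grip_width: 42.9
grasp_force: 0.0
```

Run:
```python
from h import *
plan(514.2,110,288,.146)
a=snap('scene');b=snap('top')
A=cv2.resize(a['img'][130:330,270:470],None,fx=2,fy=3)
A=cv2.resize(a['img'][150:310,280:440],(480,480),interpolation=2);B=cv2.resize(b['img'][200:320,270:430],(320*1,240),interpolation=2)
B=np.vstack([B,np.zeros((240,320,3),np.uint8)])
cv2.imwrite('pics/d1.png',np.hstack([A,B])[:,:,::-1])
```

```text
t 2.6 pos [512.  109.7 326.6] phi 0.147 tilt [-0.011 -0.001 -1.   ] F [-1.3  0.1 -0.4] w 42.9 
 turn az 0.01 then dx 0.057 dy -0.000 dz 0.964
```

View pics/d1.png

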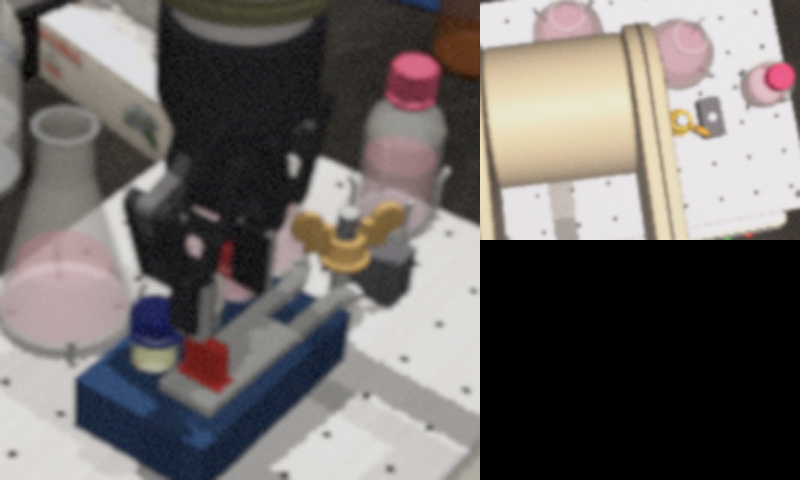

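The fingers straddle the lug from above (crop: finger tips at about (190,330) and (255,275), lug top at about (207,345)). I'll check the alignment numerically.

Run:
```python
from h import *
a=snap('scene')
print('proj tip mid z153,z160',proj(a,[[512,109.7,153],[512,109.7,160]]),'obs 354,251.7')
print('lug from lug top pix',onz(a,349.3,264.5,135), 'proj lug',proj(a,[514.2,110,135]))
h=cv2.cvtColor(a['img'],cv2.COLOR_RGB2HSV);m=((h[...,0]<8)|(h[...,0]>172))&(h[...,1]>150);m[:255]=0;m[290:]=0;m[:,:335]=0;m[:,365:]=0
ys,xs=np.nonzero(m);print(xs.min(),xs.max(),ys.min(),ys.max(),xs.mean(),ys.mean())
print('proj lug centre',proj(a,[514.2,110,122]))
```

```text
proj tip mid z153,z160 [[351.97191146 253.01821199]
 [352.26119744 249.46593702]] obs 354,251.7
lug from lug top pix [509.69533484 116.08377385 135.        ] proj lug [[350.10509372 261.35033616]]
340 355 261 279 348.0243902439024 269.7609756097561
proj lug centre [[349.60084692 267.67942996]]
```

Emit:
{"name": "move_arm", "arguments": {
  "targets": [
    {"dx":0.04,"dy":0,"dz":0.45,"ax":0,"ay":0,"az":0},
    {"dx":0,"dy":0,"dz":0.45,"ax":0,"ay":0,"az":0},
    {"dx":0,"dy":0,"dz":0,"ax":0,"ay":0,"az":0},
    {"dx":0,"dy":0,"dz":0,"ax":0,"ay":0,"az":0}
  ]
}}

```text
t: 3.15
tool_pos: [516.5, 109.7, 298.7]
eef_rot: [0.997, 0.073, 0.001, -0.0]
force: [0.2, 1.2, -0.2]
grip_width: 42.8
grasp_force: 0.0
```

Emit:
{"name": "move_arm", "arguments": {
  "targets": [
    {"dx":0,"dy":0,"dz":0,"ax":0,"ay":0,"az":0},
    {"dx":0,"dy":0,"dz":0,"ax":0,"ay":0,"az":0},
    {"dx":0,"dy":0,"dz":0,"ax":0,"ay":0,"az":0},
    {"dx":0,"dy":0,"dz":0,"ax":0,"ay":0,"az":0}
  ],
  "jaw": 0,
  "force": 25
}}

```text
t: 3.55
tool_pos: [516.4, 110.1, 298.4]
eef_rot: [0.997, 0.073, 0.001, -0.0]
force: [-0.9, 1.9, 5.8]
grip_width: 7.3
grasp_force: 26.8
```

Run:
```python
from h import *
plan(521.9,50.0,288,.17)
a=snap('scene')
A=cv2.resize(a['img'][170:310,290:430],(560,560),interpolation=2)
cv2.imwrite('pics/d2.png',A[:,:,::-1])
```

```text
t 3.55 pos [516.4 110.1 298.4] phi 0.146 tilt [ 0.002  0.001 -1.   ] F [-0.9  1.9  5.8] w 7.3 
 turn az -0.27 then dx -0.120 dy 1.504 dz 0.261
```

View pics/d2.png

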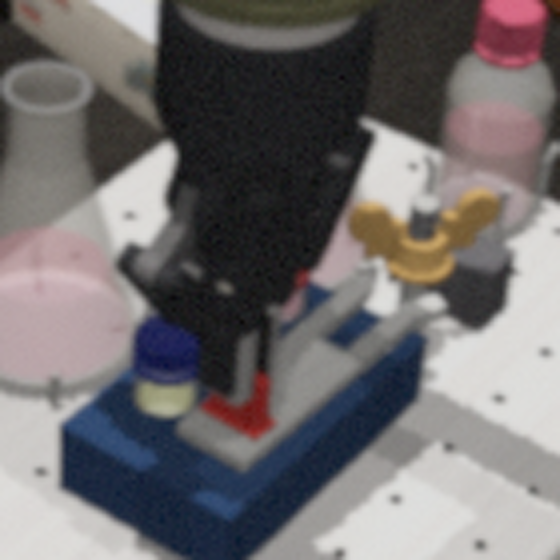

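The fingers hold the red lug (crop (240,405), width 7.3 mm) and the fork points at the stud (425,290). I'll slide it along the strap axis.

Emit:
{"name": "move_arm", "arguments": {
  "targets": [
    {"dx":0,"dy":0.1,"dz":0,"ax":0,"ay":0,"az":0},
    {"dx":0,"dy":0.1,"dz":0,"ax":0,"ay":0,"az":0},
    {"dx":0,"dy":0.1,"dz":0,"ax":0,"ay":0,"az":0},
    {"dx":0,"dy":0.1,"dz":0,"ax":0,"ay":0,"az":0},
    {"dx":0,"dy":0.1,"dz":0,"ax":0,"ay":0,"az":0}
  ]
}}

```text
t: 4.1
tool_pos: [519.4, 90.7, 298.4]
eef_rot: [0.997, 0.073, 0.001, -0.001]
force: [-0.6, 5.4, 4.8]
grip_width: 6.9
grasp_force: 26.7
```

Run:
```python
from h import *
plan(521.9,50.0,298,.146)
```

```text
t 4.1 pos [519.4  90.7 298.4] phi 0.147 tilt [ 0.003  0.002 -1.   ] F [-0.6  5.4  4.8] w 6.9 
 turn az 0.01 then dx -0.085 dy 1.017 dz 0.010
```

Emit:
{"name": "move_arm", "arguments": {
  "targets": [
    {"dx":0,"dy":0.1,"dz":0,"ax":0,"ay":0,"az":0},
    {"dx":0,"dy":0.1,"dz":0,"ax":0,"ay":0,"az":0},
    {"dx":0,"dy":0.1,"dz":0,"ax":0,"ay":0,"az":0},
    {"dx":0,"dy":0.1,"dz":0,"ax":0,"ay":0,"az":0},
    {"dx":0,"dy":0.1,"dz":0,"ax":0,"ay":0,"az":0}
  ]
}}

```text
t: 4.6
tool_pos: [522.3, 70.9, 298.4]
eef_rot: [0.997, 0.073, 0.001, -0.001]
force: [-0.5, 6.4, 5.3]
grip_width: 7.4
grasp_force: 26.7
```

Run:
```python
from h import *
plan(521.9,50.0,298,.146)
a=snap('scene')
A=cv2.resize(a['img'][170:310,290:430],(560,560),interpolation=2)
cv2.imwrite('pics/d3.png',A[:,:,::-1])
```

```text
t 4.6 pos [522.3  70.9 298.4] phi 0.147 tilt [ 0.003  0.002 -1.   ] F [-0.5  6.4  5.3] w 7.4 
 turn az 0.01 then dx -0.086 dy 0.516 dz 0.010
```

View pics/d3.png

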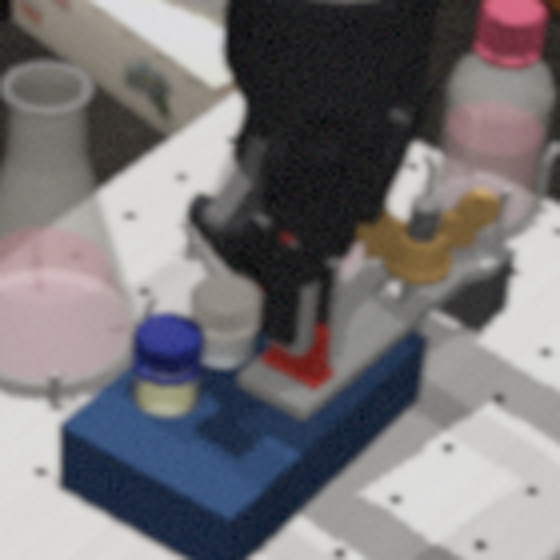

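The lug is now at about (298,355) and the tines pass either side of the stud, under the nut. I'll continue gently until they stop.

Emit:
{"name": "move_arm", "arguments": {
  "targets": [
    {"dx":0,"dy":0.08,"dz":0,"ax":0,"ay":0,"az":0},
    {"dx":0,"dy":0.08,"dz":0,"ax":0,"ay":0,"az":0},
    {"dx":0,"dy":0.08,"dz":0,"ax":0,"ay":0,"az":0},
    {"dx":0,"dy":0.08,"dz":0,"ax":0,"ay":0,"az":0},
    {"dx":0,"dy":0.04,"dz":0,"ax":0,"ay":0,"az":0}
  ]
}}

```text
t: 5.15
tool_pos: [524.4, 56.6, 298.4]
eef_rot: [0.997, 0.073, 0.001, -0.001]
force: [-1.1, 5.6, 5.7]
grip_width: 7.1
grasp_force: 26.7
```

Emit:
{"name": "move_arm", "arguments": {
  "targets": [
    {"dx":0,"dy":0.03,"dz":0,"ax":0,"ay":0,"az":0},
    {"dx":0,"dy":0.03,"dz":0,"ax":0,"ay":0,"az":0}
  ]
}}

```text
t: 5.35
tool_pos: [524.7, 54.4, 298.4]
eef_rot: [0.997, 0.073, 0.001, -0.001]
force: [-1.0, 5.3, 5.6]
grip_width: 6.9
grasp_force: 26.7
```

Emit:
{"name": "move_arm", "arguments": {
  "targets": [
    {"dx":0,"dy":0.03,"dz":0,"ax":0,"ay":0,"az":0},
    {"dx":0,"dy":0.03,"dz":0,"ax":0,"ay":0,"az":0}
  ]
}}

```text
t: 5.55
tool_pos: [525.1, 52.2, 298.4]
eef_rot: [0.997, 0.073, 0.001, -0.001]
force: [-2.0, 9.6, 7.2]
grip_width: 7.0
grasp_force: 26.9
```

Emit:
{"name": "move_arm", "arguments": {
  "targets": [
    {"dx":0,"dy":0.03,"dz":0,"ax":0,"ay":0,"az":0},
    {"dx":0,"dy":0,"dz":0,"ax":0,"ay":0,"az":0}
  ]
}}

```text
t: 5.75
tool_pos: [525.1, 51.7, 298.5]
eef_rot: [0.997, 0.073, 0.001, -0.002]
force: [-0.9, 11.9, 6.5]
grip_width: 6.5
grasp_force: 26.9
```

Run:
```python
from h import *
plan(521.9,50.0,298,.146)
a=snap('scene')
A=cv2.resize(a['img'][190:290,330:450],(720,600),interpolation=2)
cv2.imwrite('pics/d4.png',A[:,:,::-1])
```

```text
t 5.75 pos [525.1  51.7 298.5] phi 0.147 tilt [ 0.002  0.004 -1.   ] F [-0.9 11.9  6.5] w 6.5 
 turn az 0.01 then dx -0.086 dy 0.030 dz 0.011
```

View pics/d4.png

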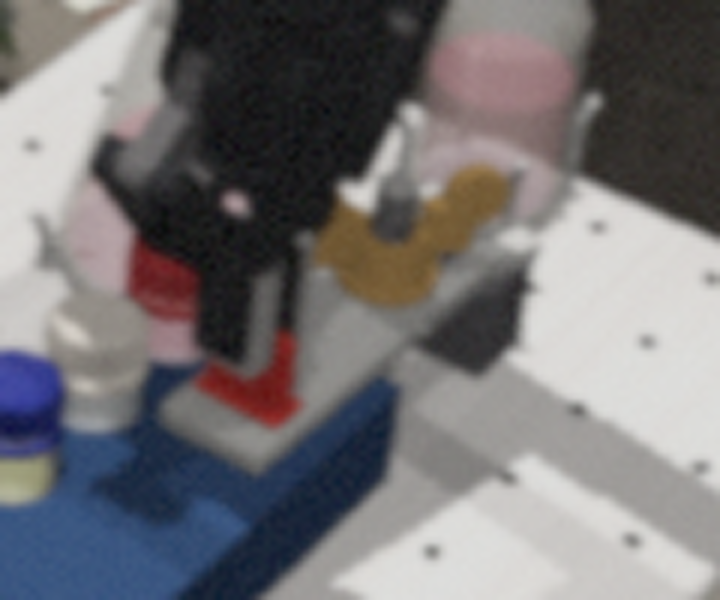

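The lug is near crop (250,385) and the fork is under the nut at (390,265). The push force is rising, so I'll confirm with one more nudge and then release.

Emit:
{"name": "move_arm", "arguments": {
  "targets": [
    {"dx":0,"dy":0.03,"dz":0,"ax":0,"ay":0,"az":0},
    {"dx":0,"dy":0,"dz":0,"ax":0,"ay":0,"az":0}
  ]
}}

```text
t: 6.0
tool_pos: [525.2, 51.2, 298.5]
eef_rot: [0.997, 0.074, 0.001, -0.003]
force: [-2.1, 15.7, 6.8]
grip_width: 7.0
grasp_force: 27.1
```

Emit:
{"name": "move_arm", "arguments": {
  "targets": [
    {"dx":0,"dy":-0.03,"dz":0,"ax":0,"ay":0,"az":0},
    {"dx":0,"dy":0,"dz":0,"ax":0,"ay":0,"az":0}
  ]
}}

```text
t: 6.2
tool_pos: [525.1, 51.8, 298.4]
eef_rot: [0.997, 0.073, 0.001, -0.002]
force: [-1.8, 9.8, 6.4]
grip_width: 7.2
grasp_force: 26.9
```

The slot is home: the stiff stop is at y = 51.7, where it was expected. I'll release with a small opening and rise.

Emit:
{"name": "move_arm", "arguments": {
  "targets": [
    {"dx":0,"dy":0,"dz":0,"ax":0,"ay":0,"az":0},
    {"dx":0,"dy":0,"dz":0,"ax":0,"ay":0,"az":0},
    {"dx":0,"dy":0,"dz":0,"ax":0,"ay":0,"az":0},
    {"dx":0,"dy":0,"dz":-0.2,"ax":0,"ay":0,"az":0},
    {"dx":0,"dy":0,"dz":-0.6,"ax":0,"ay":0,"az":0}
  ],
  "jaw": 0.25
}}

```text
t: 6.7
tool_pos: [523.6, 49.8, 326.7]
eef_rot: [0.997, 0.073, -0.003, -0.0]
force: [-0.5, 0.2, 0.2]
grip_width: 21.5
grasp_force: 0.0
```

Emit:
{"name": "move_arm", "arguments": {
  "targets": [
    {"dx":0,"dy":0,"dz":-0.9,"ax":0,"ay":0,"az":0},
    {"dx":0,"dy":0,"dz":-0.9,"ax":0,"ay":0,"az":0},
    {"dx":-0.8,"dy":0,"dz":0,"ax":0,"ay":0,"az":0},
    {"dx":-0.8,"dy":0,"dz":0,"ax":0,"ay":0,"az":0},
    {"dx":-0.8,"dy":0,"dz":0,"ax":0,"ay":0,"az":0}
  ],
  "jaw": 0
}}

```text
t: 7.2
tool_pos: [428.7, 35.8, 401.5]
eef_rot: [0.997, 0.073, 0.0, 0.0]
force: [0.2, -0.1, 1.0]
grip_width: -0.2
grasp_force: 0.0
```

Emit:
{"name": "move_arm", "arguments": {
  "targets": [
    {"dx":-0.5,"dy":0.8,"dz":0,"ax":0,"ay":0,"az":-1},
    {"dx":0,"dy":0,"dz":0,"ax":0,"ay":0,"az":-1},
    {"dx":0,"dy":0,"dz":0,"ax":0,"ay":0,"az":-1},
    {"dx":0,"dy":0,"dz":0,"ax":0,"ay":0,"az":-1},
    {"dx":0,"dy":0,"dz":0,"ax":0,"ay":0,"az":-1}
  ]
}}

```text
t: 7.7
tool_pos: [414.4, 1.2, 401.4]
eef_rot: [0.957, 0.289, 0.0, 0.0]
force: [0.2, 0.2, 0.6]
grip_width: 0.1
grasp_force: 0.0
```

Run:
```python
from h import *
o=sensors.observe();print(o['joint_pos'].round(2))
plan(533,-17,420,2.67)
a=snap('scene');b=snap('top')
A=cv2.resize(a['img'][200:290,340:430],(400,400),interpolation=2);B=cv2.resize(b['img'][225:305,310:390],(400,400),interpolation=2)
cv2.imwrite('pics/e1.png',np.hstack([A,B])[:,:,::-1])
```

```text
[-0.12 -0.39  1.97 -0.    1.56  0.86]
t 7.7 pos [414.4   1.2 401.4] phi 0.585 tilt [ 0.001 -0.    -1.   ] F [0.2 0.2 0.6] w 0.1 
 turn az -23.89 then dx -2.847 dy 0.941 dz -0.465
```

View pics/e1.png

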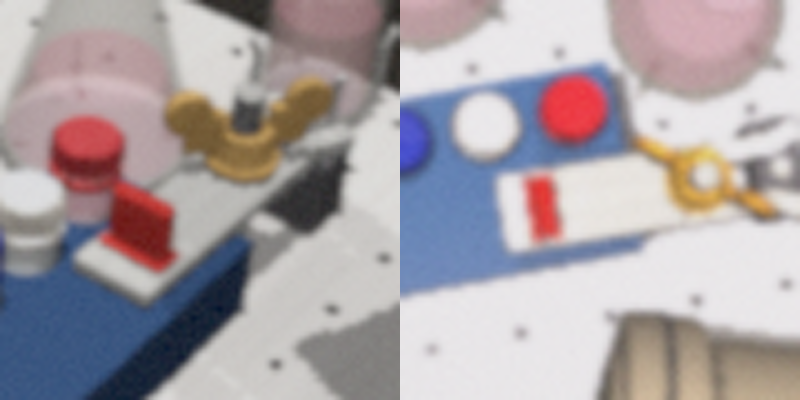

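The strap is home under the nut, with the lug at top-crop (542,208), the stud end at (706,175) and the wing tips at (640,145) and (772,210). I'll work out the wing angle and the start pose.

```bash
cat >> h.py <<'E'
S=np.array([533.,-16.5])
def fpose(th,r,t): # th world deg of wing; finger centre at r along wing, t behind it (ccw side); phi=th-90
    u=np.array([np.cos(np.radians(th)),np.sin(np.radians(th))]);n=np.array([-u[1],u[0]])
    return S+r*u+t*n, np.radians(th-90)
def torque(o=None):
    o=o or sensors.observe();p=o['tool_pos'][:2]-S;F=o['force'];m=o['ft_torque']
    return m[2], m[2]+(p[0]*F[1]-p[1]*F[0])/1000, (p[0]*F[1]-p[1]*F[0])/1000, p
E
python3 - <<'E'
from h import *
b=snap('top')
f=lambda x,y,z:onz(b,(x-400)/5+310,y/5+225,z)
l=f(542,208,135);s=f(706,175,144);print(l,s,np.linalg.norm((l-s)[:2]))
w1=f(640,145,142);w2=f(772,210,142);d=w1-w2;print(w1,w2,np.linalg.norm(d),np.degrees(np.arctan2(d[1],d[0])))
th=np.degrees(np.arctan2(d[1],d[0]))+180
for t in(14,20):
  c,phi=fpose(th,29,t);print(c,phi)
c,phi=fpose(th,29,22);plan(*c,401,phi)
E
```

```text
[521.19121561  50.28485444 135.        ] [533.82853289 -17.72259562 144.        ] 69.17163473769978
[546.731194     9.35116324 142.        ] [519.16426823 -45.16130715 142.        ] 61.08637183306346 63.17430174265295
[532.40631174 -48.69701126] 2.673395894852582
[537.76061275 -51.40467829] 2.673395894852582
t 7.85 pos [414.5   1.4 401.2] phi 0.58 tilt [ 0.001 -0.    -1.   ] F [-0.3 -0.3 -1.4] w -0.2 
 turn az -23.98 then dx -3.394 dy 0.213 dz 0.005
```

Emit:
{"name": "move_arm", "arguments": {
  "targets": [
    {"dx":0,"dy":0,"dz":0,"ax":0,"ay":0,"az":-1},
    {"dx":0,"dy":0,"dz":0,"ax":0,"ay":0,"az":-1},
    {"dx":0,"dy":0,"dz":0,"ax":0,"ay":0,"az":-1},
    {"dx":0,"dy":0,"dz":0,"ax":0,"ay":0,"az":-1},
    {"dx":0,"dy":0,"dz":0,"ax":0,"ay":0,"az":-1}
  ]
}}

```text
t: 8.35
tool_pos: [414.6, 1.5, 401.0]
eef_rot: [0.873, 0.488, 0.0, 0.0]
force: [0.1, 0.2, -0.6]
grip_width: -0.1
grasp_force: 0.0
```

Emit:
{"name": "move_arm", "arguments": {
  "targets": [
    {"dx":0,"dy":0,"dz":0,"ax":0,"ay":0,"az":-1},
    {"dx":0,"dy":0,"dz":0,"ax":0,"ay":0,"az":-1},
    {"dx":0,"dy":0,"dz":0,"ax":0,"ay":0,"az":-1},
    {"dx":0,"dy":0,"dz":0,"ax":0,"ay":0,"az":-1},
    {"dx":0,"dy":0,"dz":0,"ax":0,"ay":0,"az":-1}
  ]
}}

```text
t: 8.85
tool_pos: [414.6, 1.5, 401.0]
eef_rot: [0.747, 0.665, 0.0, 0.0]
force: [0.6, 0.2, 0.2]
grip_width: -0.1
grasp_force: 0.0
```

Emit:
{"name": "move_arm", "arguments": {
  "targets": [
    {"dx":0,"dy":0,"dz":0,"ax":0,"ay":0,"az":-1},
    {"dx":0,"dy":0,"dz":0,"ax":0,"ay":0,"az":-1},
    {"dx":0,"dy":0,"dz":0,"ax":0,"ay":0,"az":-1},
    {"dx":0,"dy":0,"dz":0,"ax":0,"ay":0,"az":-1},
    {"dx":0,"dy":0,"dz":0,"ax":0,"ay":0,"az":-1}
  ]
}}

```text
t: 9.35
tool_pos: [414.6, 1.5, 400.9]
eef_rot: [0.585, 0.811, 0.0, 0.0]
force: [-0.6, -0.2, 0.1]
grip_width: -0.3
grasp_force: 0.0
```

Emit:
{"name": "move_arm", "arguments": {
  "targets": [
    {"dx":0,"dy":0,"dz":0,"ax":0,"ay":0,"az":-1},
    {"dx":0,"dy":0,"dz":0,"ax":0,"ay":0,"az":-1},
    {"dx":0,"dy":0,"dz":0,"ax":0,"ay":0,"az":-1},
    {"dx":0,"dy":0,"dz":0,"ax":0,"ay":0,"az":-1},
    {"dx":0,"dy":0,"dz":0,"ax":0,"ay":0,"az":-1}
  ]
}}

```text
t: 9.85
tool_pos: [414.6, 1.5, 400.9]
eef_rot: [0.395, 0.918, -0.0, 0.0]
force: [0.4, 0.5, -0.4]
grip_width: -0.1
grasp_force: 0.0
```

Emit:
{"name": "move_arm", "arguments": {
  "targets": [
    {"dx":0,"dy":0,"dz":0,"ax":0,"ay":0,"az":-1},
    {"dx":0,"dy":0,"dz":0,"ax":0,"ay":0,"az":-1},
    {"dx":0,"dy":0,"dz":0,"ax":0,"ay":0,"az":-1},
    {"dx":0,"dy":0,"dz":0,"ax":0,"ay":0,"az":-1},
    {"dx":0,"dy":0,"dz":0,"ax":0,"ay":0,"az":0}
  ]
}}

```text
t: 10.35
tool_pos: [414.6, 1.5, 400.9]
eef_rot: [0.231, 0.973, -0.0, 0.0]
force: [1.3, -0.5, 0.5]
grip_width: -0.2
grasp_force: 0.0
```

Emit:
{"name": "move_arm", "arguments": {
  "targets": [
    {"dx":-0.7,"dy":0.05,"dz":0,"ax":0,"ay":0,"az":0},
    {"dx":-0.7,"dy":0.05,"dz":0,"ax":0,"ay":0,"az":0},
    {"dx":-0.7,"dy":0.05,"dz":0,"ax":0,"ay":0,"az":0},
    {"dx":-0.7,"dy":0.05,"dz":0,"ax":0,"ay":0,"az":0},
    {"dx":-0.6,"dy":0,"dz":0,"ax":0,"ay":0,"az":0}
  ]
}}

```text
t: 10.85
tool_pos: [540.9, -52.9, 400.6]
eef_rot: [0.233, 0.973, 0.0, -0.0]
force: [0.1, 1.1, -0.1]
grip_width: 0.2
grasp_force: 0.0
```

Emit:
{"name": "move_arm", "arguments": {
  "targets": [
    {"dx":0,"dy":0,"dz":0.6,"ax":0,"ay":0,"az":0},
    {"dx":0,"dy":0,"dz":0.6,"ax":0,"ay":0,"az":0},
    {"dx":0,"dy":0,"dz":0.3,"ax":0,"ay":0,"az":0},
    {"dx":0,"dy":0,"dz":0,"ax":0,"ay":0,"az":0},
    {"dx":0,"dy":0,"dz":0,"ax":0,"ay":0,"az":0}
  ]
}}

```text
t: 11.35
tool_pos: [539.8, -52.3, 341.4]
eef_rot: [0.231, 0.973, -0.0, 0.0]
force: [0.3, -0.9, -0.0]
grip_width: 0.5
grasp_force: 0.0
```

Run:
```python
from h import *
c,phi=fpose(243.2,29,22);plan(*c,298,phi);print(torque())
a=snap('scene')
A=cv2.resize(a['img'][160:280,330:450],(560,560),interpolation=2)
cv2.imwrite('pics/e2.png',A[:,:,::-1])
```

```text
t 11.35 pos [539.8 -52.3 341.4] phi 2.676 tilt [ 0. -0. -1.] F [ 0.3 -0.9 -0. ] w 0.5 
 turn az 0.02 then dx 0.006 dy -0.003 dz 1.086
(np.float64(0.03556018232592395), np.float64(0.0417430722248036), np.float64(0.006182889898879647), array([  6.83554215, -35.79206404]))
```

View pics/e2.png

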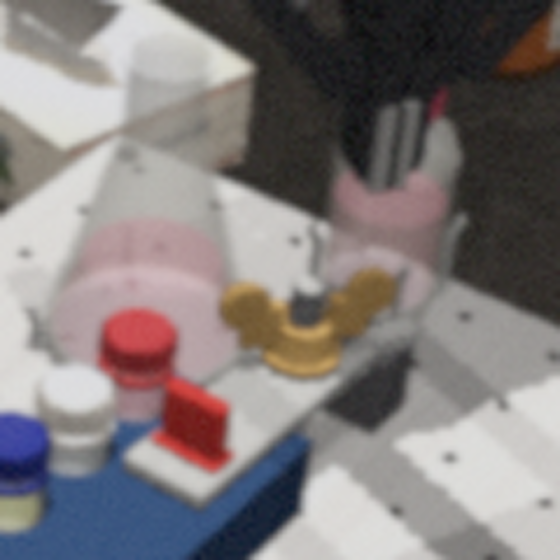

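The closed fingertips at crop (395,185) hang behind and right of wing A at (375,300), clear of the bottle. I'll descend and approach the wing.

Emit:
{"name": "move_arm", "arguments": {
  "targets": [
    {"dx":0,"dy":0,"dz":0.6,"ax":0,"ay":0,"az":0},
    {"dx":0,"dy":0,"dz":0.4,"ax":0,"ay":0,"az":0},
    {"dx":0,"dy":0,"dz":0.18,"ax":0,"ay":0,"az":0},
    {"dx":0,"dy":0,"dz":0,"ax":0,"ay":0,"az":0},
    {"dx":0,"dy":0,"dz":0,"ax":0,"ay":0,"az":0}
  ]
}}

```text
t: 11.9
tool_pos: [540.2, -52.4, 294.9]
eef_rot: [0.23, 0.973, 0.0, 0.001]
force: [-0.1, -0.2, -0.2]
grip_width: -0.1
grasp_force: 0.0
```

Emit:
{"name": "move_arm", "arguments": {
  "targets": [
    {"dx":0.06,"dy":0,"dz":0,"ax":0,"ay":0,"az":0},
    {"dx":0.06,"dy":0,"dz":0,"ax":0,"ay":0,"az":0},
    {"dx":0,"dy":0,"dz":0,"ax":0,"ay":0,"az":0}
  ]
}}

```text
t: 12.2
tool_pos: [535.3, -50.0, 294.1]
eef_rot: [0.23, 0.973, 0.0, 0.0]
force: [0.1, 0.5, 0.3]
grip_width: 0.2
grasp_force: 0.0
```

Emit:
{"name": "move_arm", "arguments": {
  "targets": [
    {"dx":0.04,"dy":0,"dz":0,"ax":0,"ay":0,"az":0},
    {"dx":0.04,"dy":0,"dz":0,"ax":0,"ay":0,"az":0},
    {"dx":0,"dy":0,"dz":0,"ax":0,"ay":0,"az":0}
  ]
}}

```text
t: 12.5
tool_pos: [532.4, -48.6, 293.5]
eef_rot: [0.23, 0.973, 0.0, -0.0]
force: [-0.6, -0.5, 0.1]
grip_width: -0.2
grasp_force: 0.0
```

Run:
```python
from h import *
c,phi=fpose(243.2,29,14);plan(*c,294,phi);print(torque(),sensors.observe()['ft_torque'])
```

```text
t 12.5 pos [532.4 -48.6 293.5] phi 2.677 tilt [-0.  0. -1.] F [-0.6 -0.5  0.1] w -0.2 
 turn az 0.03 then dx -0.001 dy -0.001 dz -0.013
(np.float64(-0.03043638838240143), np.float64(-0.04850127943828382), np.float64(-0.018064891055882385), array([ -0.5944288 , -32.14508609])) [ 0.08967815 -0.0123992  -0.03043639]
```

Emit:
{"name": "move_arm", "arguments": {
  "targets": [
    {"dx":0.0645,"dy":-0.0277,"dz":0,"ax":0,"ay":0,"az":1},
    {"dx":0.0645,"dy":-0.0277,"dz":0,"ax":0,"ay":0,"az":1},
    {"dx":0.0645,"dy":-0.0277,"dz":0,"ax":0,"ay":0,"az":1},
    {"dx":0.0645,"dy":-0.0277,"dz":0,"ax":0,"ay":0,"az":1},
    {"dx":0.0645,"dy":-0.0277,"dz":0,"ax":0,"ay":0,"az":1}
  ]
}}

```text
t: 13.0
tool_pos: [519.0, -45.6, 293.5]
eef_rot: [0.437, 0.899, -0.0, 0.0]
force: [1.2, -1.2, -1.1]
grip_width: -0.1
grasp_force: 0.5
```

Emit:
{"name": "move_arm", "arguments": {
  "targets": [
    {"dx":0.0645,"dy":-0.0277,"dz":0,"ax":0,"ay":0,"az":1},
    {"dx":0.0645,"dy":-0.0277,"dz":0,"ax":0,"ay":0,"az":1},
    {"dx":0.0645,"dy":-0.0277,"dz":0,"ax":0,"ay":0,"az":1},
    {"dx":0.0645,"dy":-0.0277,"dz":0,"ax":0,"ay":0,"az":1},
    {"dx":0.0645,"dy":-0.0277,"dz":0,"ax":0,"ay":0,"az":1}
  ]
}}

```text
t: 13.5
tool_pos: [507.9, -37.0, 293.3]
eef_rot: [0.621, 0.783, -0.0, -0.0]
force: [-1.1, -1.6, -0.5]
grip_width: -0.3
grasp_force: 0.5
```

```bash
cat >> h.py <<'E'
def wing():
    # brass mask in top, wing line through S at z 142
    b=snap('top');h=cv2.cvtColor(b['img'],cv2.COLOR_RGB2HSV)
    m=(abs(h[...,0].astype(int)-20)<9)&(h[...,1]>110);m[:240]=0;m[285:]=0;m[:,:345]=0;m[:,400:]=0
    ys,xs=np.nonzero(m);P=np.array([onz(b,x,y,142)for x,y in zip(xs,ys)])[:,:2]-np.array([533.4,-17.3])
    rr=np.hypot(*P.T);an=np.degrees(np.arctan2(P[:,1],P[:,0]));k=(rr>17)&(rr<36)
    z=np.exp(2j*np.radians(an[k]));print('brass',len(xs),k.sum(),'wing axis deg',round(np.degrees(np.angle(z.mean()))/2,1),abs(z.mean()).round(2),np.sort(an[k]).round(0)[::3])
E
python3 - <<'E'
from h import *
o=sensors.observe();M=R.from_quat(o['eef_rot']).as_matrix();th=np.degrees(np.arctan2(M[1,0],M[0,0]))+90;print('th',th)
c,phi=fpose(th,29,14);plan(*c,294,phi);print(torque(),sensors.observe()['ft_torque'])
wing()
E
```

```text
th 193.1604647440327
t 13.5 pos [507.9 -37.  293.3] phi 1.8 tilt [-0. -0. -1.] F [-1.1 -1.6 -0.5] w -0.3 
 turn az 0.0 then dx 0.006 dy 0.003 dz -0.017
(np.float64(-0.04008492207896574), np.float64(-0.02186087127592929), np.float64(0.01822405080303645), array([-25.10772842, -20.48672366])) [-0.24853614  0.08267101 -0.04008492]
brass 24 12 wing axis deg 15.5 0.99 [10. 13. 16. 19.]
```

The nut turns with the finger, so I'll continue this stroke.

Emit:
{"name": "move_arm", "arguments": {
  "targets": [
    {"dx":0.0645,"dy":-0.0277,"dz":0,"ax":0,"ay":0,"az":1},
    {"dx":0.0645,"dy":-0.0277,"dz":0,"ax":0,"ay":0,"az":1},
    {"dx":0.0645,"dy":-0.0277,"dz":0,"ax":0,"ay":0,"az":1},
    {"dx":0.0645,"dy":-0.0277,"dz":0,"ax":0,"ay":0,"az":1},
    {"dx":0.0645,"dy":-0.0277,"dz":0,"ax":0,"ay":0,"az":1}
  ]
}}

```text
t: 14.05
tool_pos: [501.7, -24.4, 293.3]
eef_rot: [0.776, 0.631, -0.0, -0.0]
force: [-1.7, -1.0, -0.9]
grip_width: 0.2
grasp_force: 0.6
```

Emit:
{"name": "move_arm", "arguments": {
  "targets": [
    {"dx":0.0645,"dy":-0.0277,"dz":0,"ax":0,"ay":0,"az":1},
    {"dx":0.0645,"dy":-0.0277,"dz":0,"ax":0,"ay":0,"az":1},
    {"dx":0.0645,"dy":-0.0277,"dz":0,"ax":0,"ay":0,"az":1},
    {"dx":0.0645,"dy":-0.0277,"dz":0,"ax":0,"ay":0,"az":1},
    {"dx":0.0645,"dy":-0.0277,"dz":0,"ax":0,"ay":0,"az":1}
  ]
}}

```text
t: 14.55
tool_pos: [501.3, -10.4, 293.3]
eef_rot: [0.894, 0.448, -0.0, -0.0]
force: [-1.2, -1.2, 0.0]
grip_width: 0.1
grasp_force: 0.6
```

Emit:
{"name": "move_arm", "arguments": {
  "targets": [
    {"dx":0.0645,"dy":-0.0277,"dz":0,"ax":0,"ay":0,"az":1},
    {"dx":0.0645,"dy":-0.0277,"dz":0,"ax":0,"ay":0,"az":1},
    {"dx":0.0645,"dy":-0.0277,"dz":0,"ax":0,"ay":0,"az":1},
    {"dx":0.0645,"dy":-0.0277,"dz":0,"ax":0,"ay":0,"az":1},
    {"dx":0.0645,"dy":-0.0277,"dz":0,"ax":0,"ay":0,"az":1}
  ]
}}

```text
t: 15.05
tool_pos: [506.8, 2.5, 293.2]
eef_rot: [0.97, 0.244, -0.0, -0.0]
force: [-1.4, 0.6, 0.0]
grip_width: -0.0
grasp_force: 0.6
```

Run:
```python
from h import *
o=sensors.observe();M=R.from_quat(o['eef_rot']).as_matrix();th=np.degrees(np.arctan2(M[1,0],M[0,0]))+90;print('th',th)
c,phi=fpose(th,29,14);plan(*c,294,phi);print(torque(),sensors.observe()['ft_torque'])
wing()
```

```text
th 118.28125881443027
t 15.05 pos [506.8   2.5 293.2] phi 0.494 tilt [-0.001  0.    -1.   ] F [-1.4  0.6  0. ] w -0.0 
 turn az 0.0 then dx 0.002 dy 0.003 dz -0.020
(np.float64(0.03936269382085284), np.float64(0.04853446604715583), np.float64(0.009171772226302988), array([-26.17402121,  18.965193  ])) [0.02401138 0.15820431 0.03936269]Traceback (most recent call last):
  File "<stdin>", line 4, in <module>
  File "h.py", line 39, in wing
    ys,xs=np.nonzero(m);P=np.array([onz(b,x,y,142)for x,y in zip(xs,ys)])[:,:2]-np.array([533.4,-17.3])
                          ~~~~~~~~~~~~~~~~~~~~~~~~~~~~~~~~~~~~~~~~~~~~~~~^^^^^^
IndexError: too many indices for array: array is 1-dimensional, but 2 were indexed
```

Emit:
{"name": "move_arm", "arguments": {
  "targets": [
    {"dx":0.0645,"dy":-0.0277,"dz":0,"ax":0,"ay":0,"az":1},
    {"dx":0.0645,"dy":-0.0277,"dz":0,"ax":0,"ay":0,"az":1},
    {"dx":0.0645,"dy":-0.0277,"dz":0,"ax":0,"ay":0,"az":1},
    {"dx":0.0645,"dy":-0.0277,"dz":0,"ax":0,"ay":0,"az":1},
    {"dx":0.0645,"dy":-0.0277,"dz":0,"ax":0,"ay":0,"az":1}
  ]
}}

```text
t: 15.6
tool_pos: [517.3, 11.7, 293.3]
eef_rot: [1.0, 0.029, -0.0, -0.0]
force: [-0.7, 0.8, -0.1]
grip_width: 0.1
grasp_force: 0.6
```

Emit:
{"name": "move_arm", "arguments": {
  "targets": [
    {"dx":0.0645,"dy":-0.0277,"dz":0,"ax":0,"ay":0,"az":1},
    {"dx":0.0645,"dy":-0.0277,"dz":0,"ax":0,"ay":0,"az":1},
    {"dx":0.0645,"dy":-0.0277,"dz":0,"ax":0,"ay":0,"az":1}
  ]
}}

```text
t: 15.9
tool_pos: [525.2, 14.8, 293.3]
eef_rot: [0.995, -0.101, -0.0, -0.0]
force: [-0.7, 1.5, -0.4]
grip_width: -0.1
grasp_force: 0.5
```

Emit:
{"name": "move_arm", "arguments": {
  "targets": [
    {"dx":0.0645,"dy":-0.0277,"dz":0,"ax":0,"ay":0,"az":1},
    {"dx":0.0645,"dy":-0.0277,"dz":0,"ax":0,"ay":0,"az":1}
  ]
}}

```text
t: 16.1
tool_pos: [530.7, 15.7, 293.3]
eef_rot: [0.982, -0.188, -0.0, -0.0]
force: [-1.3, 0.8, -0.1]
grip_width: 0.0
grasp_force: 0.5
```

Run:
```python
from h import *
c,phi=fpose(68,29,14);plan(*c,294,phi);print(torque(),sensors.observe()['ft_torque'])
```

```text
t 16.1 pos [530.7  15.7 293.3] phi -0.378 tilt [-0.001  0.    -1.   ] F [-1.3  0.8 -0.1] w 0.0 
 turn az 0.07 then dx 0.004 dy -0.000 dz -0.018
(np.float64(-0.025134109424063106), np.float64(0.015601042036261704), np.float64(0.04073515146032481), array([-2.26225859, 32.19019115])) [ 0.15438189  0.11153604 -0.02513411]
```

Still running free after about 175°. I'll back off, lift over and return for wing B.

Emit:
{"name": "move_arm", "arguments": {
  "targets": [
    {"dx":-0.25,"dy":0,"dz":0,"ax":0,"ay":0,"az":0},
    {"dx":0,"dy":0,"dz":-0.6,"ax":0,"ay":0,"az":0},
    {"dx":0,"dy":0,"dz":-0.6,"ax":0,"ay":0,"az":0},
    {"dx":-0.061,"dy":0.055,"dz":0,"ax":0,"ay":0,"az":-1},
    {"dx":-0.061,"dy":0.055,"dz":0,"ax":0,"ay":0,"az":-1}
  ]
}}

```text
t: 16.6
tool_pos: [515.1, 16.8, 342.8]
eef_rot: [0.995, -0.097, 0.001, -0.0]
force: [0.4, 1.1, -0.3]
grip_width: 0.1
grasp_force: 0.0
```

Emit:
{"name": "move_arm", "arguments": {
  "targets": [
    {"dx":-0.061,"dy":0.055,"dz":0,"ax":0,"ay":0,"az":-1},
    {"dx":-0.061,"dy":0.055,"dz":0,"ax":0,"ay":0,"az":-1},
    {"dx":-0.061,"dy":0.055,"dz":0,"ax":0,"ay":0,"az":-1},
    {"dx":-0.061,"dy":0.055,"dz":0,"ax":0,"ay":0,"az":-1},
    {"dx":-0.061,"dy":0.055,"dz":0,"ax":0,"ay":0,"az":-1}
  ]
}}

```text
t: 17.1
tool_pos: [502.3, 6.2, 341.4]
eef_rot: [0.993, 0.121, -0.0, -0.0]
force: [-1.2, 0.1, 0.1]
grip_width: 0.2
grasp_force: 0.0
```

Emit:
{"name": "move_arm", "arguments": {
  "targets": [
    {"dx":-0.061,"dy":0.055,"dz":0,"ax":0,"ay":0,"az":-1},
    {"dx":-0.061,"dy":0.055,"dz":0,"ax":0,"ay":0,"az":-1},
    {"dx":-0.061,"dy":0.055,"dz":0,"ax":0,"ay":0,"az":-1},
    {"dx":-0.061,"dy":0.055,"dz":0,"ax":0,"ay":0,"az":-1},
    {"dx":-0.061,"dy":0.055,"dz":0,"ax":0,"ay":0,"az":-1}
  ]
}}

```text
t: 17.6
tool_pos: [495.5, -8.7, 341.5]
eef_rot: [0.943, 0.333, -0.0, -0.0]
force: [-1.2, 0.0, 0.0]
grip_width: -0.2
grasp_force: 0.0
```

Emit:
{"name": "move_arm", "arguments": {
  "targets": [
    {"dx":-0.061,"dy":0.055,"dz":0,"ax":0,"ay":0,"az":-1},
    {"dx":-0.061,"dy":0.055,"dz":0,"ax":0,"ay":0,"az":-1},
    {"dx":-0.061,"dy":0.055,"dz":0,"ax":0,"ay":0,"az":-1},
    {"dx":-0.061,"dy":0.055,"dz":0,"ax":0,"ay":0,"az":-1},
    {"dx":-0.061,"dy":0.055,"dz":0,"ax":0,"ay":0,"az":-1}
  ]
}}

```text
t: 18.1
tool_pos: [495.7, -25.0, 341.5]
eef_rot: [0.849, 0.529, -0.0, -0.0]
force: [-0.2, 0.2, -0.0]
grip_width: 0.0
grasp_force: 0.0
```

Emit:
{"name": "move_arm", "arguments": {
  "targets": [
    {"dx":-0.061,"dy":0.055,"dz":0,"ax":0,"ay":0,"az":-1},
    {"dx":-0.061,"dy":0.055,"dz":0,"ax":0,"ay":0,"az":-1},
    {"dx":-0.061,"dy":0.055,"dz":0,"ax":0,"ay":0,"az":-1},
    {"dx":-0.061,"dy":0.055,"dz":0,"ax":0,"ay":0,"az":-1},
    {"dx":-0.061,"dy":0.055,"dz":0,"ax":0,"ay":0,"az":-1}
  ]
}}

```text
t: 18.6
tool_pos: [502.8, -39.7, 341.4]
eef_rot: [0.714, 0.7, -0.0, -0.0]
force: [0.7, -0.1, 0.7]
grip_width: 0.0
grasp_force: 0.0
```

Emit:
{"name": "move_arm", "arguments": {
  "targets": [
    {"dx":-0.061,"dy":0.055,"dz":0,"ax":0,"ay":0,"az":-1},
    {"dx":-0.061,"dy":0.055,"dz":0,"ax":0,"ay":0,"az":-1},
    {"dx":-0.061,"dy":0.055,"dz":0,"ax":0,"ay":0,"az":-1},
    {"dx":-0.061,"dy":0.055,"dz":0,"ax":0,"ay":0,"az":-1},
    {"dx":-0.061,"dy":0.055,"dz":0,"ax":0,"ay":0,"az":-1}
  ]
}}

```text
t: 19.1
tool_pos: [515.4, -50.0, 341.4]
eef_rot: [0.546, 0.838, -0.0, -0.0]
force: [0.2, -1.1, -0.2]
grip_width: 0.4
grasp_force: 0.0
```

Emit:
{"name": "move_arm", "arguments": {
  "targets": [
    {"dx":-0.061,"dy":0.055,"dz":0,"ax":0,"ay":0,"az":-1},
    {"dx":-0.061,"dy":0.055,"dz":0,"ax":0,"ay":0,"az":-1},
    {"dx":-0.061,"dy":0.055,"dz":0,"ax":0,"ay":0,"az":-1},
    {"dx":-0.061,"dy":0.055,"dz":0,"ax":0,"ay":0,"az":-1},
    {"dx":-0.061,"dy":0.055,"dz":0,"ax":0,"ay":0,"az":-1}
  ]
}}

```text
t: 19.6
tool_pos: [531.2, -54.0, 341.5]
eef_rot: [0.351, 0.936, -0.0, -0.0]
force: [-0.2, -0.5, 0.5]
grip_width: 0.1
grasp_force: 0.0
```

Emit:
{"name": "move_arm", "arguments": {
  "targets": [
    {"dx":-0.061,"dy":0.055,"dz":0,"ax":0,"ay":0,"az":-1},
    {"dx":-0.061,"dy":0.055,"dz":0,"ax":0,"ay":0,"az":-1},
    {"dx":-0.061,"dy":0.055,"dz":0,"ax":0,"ay":0,"az":-1},
    {"dx":0,"dy":0,"dz":0,"ax":0,"ay":0,"az":0},
    {"dx":0,"dy":0,"dz":0,"ax":0,"ay":0,"az":0}
  ]
}}

```text
t: 20.1
tool_pos: [541.1, -53.1, 341.5]
eef_rot: [0.23, 0.973, -0.0, -0.0]
force: [0.7, 0.0, -0.4]
grip_width: -0.1
grasp_force: 0.0
```

Run:
```python
from h import *
c,phi=fpose(248,29,24);plan(*c,294,phi)
a=snap('scene');h=cv2.cvtColor(a['img'],cv2.COLOR_RGB2HSV)
m=(abs(h[...,0].astype(int)-18)<9)&(h[...,1]>110);m[:205]=0;m[260:]=0;m[:,:365]=0;m[:,430:]=0
ys,xs=np.nonzero(m);print(len(xs),xs.min(),xs.max(),ys.min(),ys.max())
for th in (58,63,68,73,248,253,243):
    u=np.array([np.cos(np.radians(th)),np.sin(np.radians(th))]);print(th,proj(a,np.r_[S+28*u,138]).round(1))
for r in range(ys.min(),ys.max()+1,2):print(r,''.join('#' if m[r,c] else '.' for c in range(365,430)))
```

```text
t 20.1 pos [541.1 -53.1 341.5] phi 2.677 tilt [-0.  0. -1.] F [ 0.7  0.  -0.4] w -0.1 
 turn az -0.92 then dx -0.070 dy 0.049 dz 1.187
342 379 412 218 240
58 [[380.5 223.9]]
63 [[380.9 224.8]]
68 [[381.4 225.6]]
73 [[382.1 226.5]]
248 [[411.8 219.5]]
253 [[411.  218.7]]
243 [[412.4 220.3]]
218 ..........................................####...................
220 ........................................########.................
222 ......................................#########..................
224 ...............#######.............###########...................
226 ..............###########..........#########.....................
228 ..............############.........########......................
230 ...............#############.....#########.......................
232 .................####################............................
234 ..................###################............................
236 ......................###############............................
238 .......................#############.............................
240 ..............................#.#................................
```

To avoid over-tightening blindly, I'll gauge how high the nut stands by lightly touching the wing top. It would be at TCP z = 317.4 when bearing.

Emit:
{"name": "move_arm", "arguments": {
  "targets": [
    {"dx":0.26,"dy":0.065,"dz":0,"ax":0,"ay":0,"az":0},
    {"dx":0.26,"dy":0.065,"dz":0,"ax":0,"ay":0,"az":0},
    {"dx":0,"dy":0,"dz":0.44,"ax":0,"ay":0,"az":0},
    {"dx":0,"dy":0,"dz":0,"ax":0,"ay":0,"az":0},
    {"dx":0,"dy":0,"dz":0,"ax":0,"ay":0,"az":0}
  ]
}}

```text
t: 20.65
tool_pos: [524.6, -38.9, 323.8]
eef_rot: [0.23, 0.973, -0.0, -0.001]
force: [1.1, 0.1, 0.3]
grip_width: 0.1
grasp_force: 0.0
```

Emit:
{"name": "move_arm", "arguments": {
  "targets": [
    {"dx":0,"dy":0,"dz":0.025,"ax":0,"ay":0,"az":0},
    {"dx":0,"dy":0,"dz":0,"ax":0,"ay":0,"az":0}
  ]
}}

```text
t: 20.85
tool_pos: [525.4, -39.3, 323.5]
eef_rot: [0.23, 0.973, 0.0, 0.0]
force: [-0.5, -0.3, -0.1]
grip_width: -0.2
grasp_force: 0.0
```

Emit:
{"name": "move_arm", "arguments": {
  "targets": [
    {"dx":0,"dy":0,"dz":0.025,"ax":0,"ay":0,"az":0},
    {"dx":0,"dy":0,"dz":0,"ax":0,"ay":0,"az":0}
  ]
}}

```text
t: 21.05
tool_pos: [525.3, -39.4, 322.0]
eef_rot: [0.23, 0.973, -0.0, 0.0]
force: [0.3, 0.2, -0.4]
grip_width: 0.2
grasp_force: 0.0
```

Emit:
{"name": "move_arm", "arguments": {
  "targets": [
    {"dx":0,"dy":0,"dz":0.03,"ax":0,"ay":0,"az":0},
    {"dx":0,"dy":0,"dz":0,"ax":0,"ay":0,"az":0}
  ]
}}

```text
t: 21.25
tool_pos: [525.2, -39.4, 320.5]
eef_rot: [0.23, 0.973, -0.0, -0.0]
force: [-0.3, -0.6, -0.8]
grip_width: -0.1
grasp_force: 0.0
```

Emit:
{"name": "move_arm", "arguments": {
  "targets": [
    {"dx":0,"dy":0,"dz":0.015,"ax":0,"ay":0,"az":0},
    {"dx":0,"dy":0,"dz":0,"ax":0,"ay":0,"az":0}
  ]
}}

```text
t: 21.45
tool_pos: [525.2, -39.3, 320.0]
eef_rot: [0.23, 0.973, 0.0, -0.0]
force: [0.1, -0.0, 0.7]
grip_width: -0.3
grasp_force: 0.0
```

Emit:
{"name": "move_arm", "arguments": {
  "targets": [
    {"dx":0,"dy":0,"dz":0.015,"ax":0,"ay":0,"az":0},
    {"dx":0,"dy":0,"dz":0,"ax":0,"ay":0,"az":0}
  ]
}}

```text
t: 21.65
tool_pos: [525.2, -39.3, 319.4]
eef_rot: [0.23, 0.973, -0.0, -0.0]
force: [-0.2, -0.2, 0.1]
grip_width: 0.0
grasp_force: 0.0
```

Emit:
{"name": "move_arm", "arguments": {
  "targets": [
    {"dx":0,"dy":0,"dz":0.01,"ax":0,"ay":0,"az":0},
    {"dx":0,"dy":0,"dz":0,"ax":0,"ay":0,"az":0}
  ]
}}

```text
t: 21.85
tool_pos: [525.2, -39.3, 319.0]
eef_rot: [0.23, 0.973, 0.0, -0.0]
force: [-0.7, 0.1, -0.7]
grip_width: -0.2
grasp_force: 0.0
```

Emit:
{"name": "move_arm", "arguments": {
  "targets": [
    {"dx":0,"dy":0,"dz":0.01,"ax":0,"ay":0,"az":0},
    {"dx":0,"dy":0,"dz":0,"ax":0,"ay":0,"az":0}
  ]
}}

```text
t: 22.05
tool_pos: [525.2, -39.3, 318.6]
eef_rot: [0.23, 0.973, 0.0, -0.0]
force: [0.1, -0.1, 0.4]
grip_width: -0.2
grasp_force: 0.0
```

Emit:
{"name": "move_arm", "arguments": {
  "targets": [
    {"dx":0,"dy":0,"dz":0.01,"ax":0,"ay":0,"az":0},
    {"dx":0,"dy":0,"dz":0,"ax":0,"ay":0,"az":0}
  ]
}}

```text
t: 22.25
tool_pos: [525.2, -39.3, 318.3]
eef_rot: [0.23, 0.973, 0.0, -0.0]
force: [-0.2, -0.0, 0.9]
grip_width: -0.0
grasp_force: 0.0
```

Emit:
{"name": "move_arm", "arguments": {
  "targets": [
    {"dx":0,"dy":0,"dz":0.01,"ax":0,"ay":0,"az":0},
    {"dx":0,"dy":0,"dz":0,"ax":0,"ay":0,"az":0}
  ]
}}

```text
t: 22.45
tool_pos: [525.2, -39.4, 318.0]
eef_rot: [0.23, 0.973, -0.0, 0.0]
force: [-1.3, -0.1, 0.6]
grip_width: -0.1
grasp_force: 0.7
```

Emit:
{"name": "move_arm", "arguments": {
  "targets": [
    {"dx":0,"dy":0,"dz":0.01,"ax":0,"ay":0,"az":0},
    {"dx":0,"dy":0,"dz":0,"ax":0,"ay":0,"az":0}
  ]
}}

```text
t: 22.65
tool_pos: [525.3, -39.3, 317.8]
eef_rot: [0.23, 0.973, -0.0, 0.0]
force: [-0.7, -0.0, 3.6]
grip_width: 0.3
grasp_force: 1.6
```

Emit:
{"name": "move_arm", "arguments": {
  "targets": [
    {"dx":0,"dy":0,"dz":0.01,"ax":0,"ay":0,"az":0},
    {"dx":0,"dy":0,"dz":0,"ax":0,"ay":0,"az":0}
  ]
}}

```text
t: 22.85
tool_pos: [525.3, -39.4, 317.6]
eef_rot: [0.23, 0.973, -0.0, 0.0]
force: [-2.3, -0.2, 6.1]
grip_width: 0.1
grasp_force: 2.6
```

Wing top contact is at z ≈ 318.0, so about 0.6 mm of gap is left, roughly 70° of turn. I'll go behind wing B and push.

Emit:
{"name": "move_arm", "arguments": {
  "targets": [
    {"dx":0,"dy":0,"dz":-0.3,"ax":0,"ay":0,"az":0},
    {"dx":-0.26,"dy":-0.065,"dz":0,"ax":0,"ay":0,"az":0},
    {"dx":-0.26,"dy":-0.065,"dz":0,"ax":0,"ay":0,"az":0},
    {"dx":0,"dy":0,"dz":0.45,"ax":0,"ay":0,"az":0},
    {"dx":0,"dy":0,"dz":0.45,"ax":0,"ay":0,"az":0}
  ]
}}

```text
t: 23.35
tool_pos: [542.5, -54.2, 293.1]
eef_rot: [0.231, 0.973, -0.0, 0.001]
force: [1.1, 0.4, 0.1]
grip_width: 0.1
grasp_force: 0.0
```

Emit:
{"name": "move_arm", "arguments": {
  "targets": [
    {"dx":0,"dy":0,"dz":0,"ax":0,"ay":0,"az":0},
    {"dx":0.1,"dy":0,"dz":0,"ax":0,"ay":0,"az":0},
    {"dx":0.1,"dy":0,"dz":0,"ax":0,"ay":0,"az":0},
    {"dx":0.05,"dy":0,"dz":0,"ax":0,"ay":0,"az":0},
    {"dx":0,"dy":0,"dz":0,"ax":0,"ay":0,"az":0}
  ]
}}

```text
t: 23.85
tool_pos: [532.6, -48.7, 294.1]
eef_rot: [0.23, 0.973, 0.0, 0.001]
force: [0.2, -0.9, 0.5]
grip_width: 0.1
grasp_force: 0.0
```

Run:
```python
from h import *
c,phi=fpose(243.4,29,14);plan(*c,293,phi)
```

```text
t 23.85 pos [532.6 -48.7 294.1] phi 2.677 tilt [ 0.001 -0.    -1.   ] F [ 0.2 -0.9  0.5] w 0.1 
 turn az -0.0 then dx 0.001 dy -0.001 dz 0.027
```

Emit:
{"name": "move_arm", "arguments": {
  "targets": [
    {"dx":0.0645,"dy":-0.0277,"dz":0,"ax":0,"ay":0,"az":1},
    {"dx":0.0645,"dy":-0.0277,"dz":0,"ax":0,"ay":0,"az":1},
    {"dx":0.0645,"dy":-0.0277,"dz":0,"ax":0,"ay":0,"az":1}
  ]
}}

```text
t: 24.15
tool_pos: [524.4, -47.6, 293.9]
eef_rot: [0.357, 0.934, 0.0, 0.001]
force: [0.1, -1.0, 0.1]
grip_width: -0.3
grasp_force: 0.5
```

Emit:
{"name": "move_arm", "arguments": {
  "targets": [
    {"dx":0.032,"dy":-0.0146,"dz":0,"ax":0,"ay":0,"az":0.5},
    {"dx":0.032,"dy":-0.0146,"dz":0,"ax":0,"ay":0,"az":0.5},
    {"dx":0.032,"dy":-0.0146,"dz":0,"ax":0,"ay":0,"az":0.5}
  ]
}}

```text
t: 24.45
tool_pos: [520.4, -46.2, 293.8]
eef_rot: [0.416, 0.909, 0.0, 0.001]
force: [-0.1, -0.2, 0.7]
grip_width: 0.1
grasp_force: 0.5
```

Emit:
{"name": "move_arm", "arguments": {
  "targets": [
    {"dx":0.032,"dy":-0.0146,"dz":0,"ax":0,"ay":0,"az":0.5},
    {"dx":0.032,"dy":-0.0146,"dz":0,"ax":0,"ay":0,"az":0.5},
    {"dx":0.032,"dy":-0.0146,"dz":0,"ax":0,"ay":0,"az":0.5}
  ]
}}

```text
t: 24.75
tool_pos: [516.6, -44.3, 293.8]
eef_rot: [0.475, 0.88, 0.0, 0.001]
force: [-0.9, -1.3, -0.3]
grip_width: 0.1
grasp_force: 0.6
```

Emit:
{"name": "move_arm", "arguments": {
  "targets": [
    {"dx":0.032,"dy":-0.0146,"dz":0,"ax":0,"ay":0,"az":0.5},
    {"dx":0.032,"dy":-0.0146,"dz":0,"ax":0,"ay":0,"az":0.5}
  ]
}}

```text
t: 24.95
tool_pos: [514.2, -42.8, 293.8]
eef_rot: [0.513, 0.858, 0.0, 0.001]
force: [-0.4, -1.9, -0.1]
grip_width: 0.2
grasp_force: 0.7
```

Emit:
{"name": "move_arm", "arguments": {
  "targets": [
    {"dx":0.032,"dy":-0.0146,"dz":0,"ax":0,"ay":0,"az":0.5},
    {"dx":0.032,"dy":-0.0146,"dz":0,"ax":0,"ay":0,"az":0.5}
  ]
}}

```text
t: 25.15
tool_pos: [512.0, -41.1, 293.8]
eef_rot: [0.55, 0.835, -0.0, 0.001]
force: [-0.3, -2.7, 0.8]
grip_width: -0.0
grasp_force: 0.7
```

Emit:
{"name": "move_arm", "arguments": {
  "targets": [
    {"dx":0.032,"dy":-0.0146,"dz":0,"ax":0,"ay":0,"az":0.5},
    {"dx":0.032,"dy":-0.0146,"dz":0,"ax":0,"ay":0,"az":0.5}
  ]
}}

```text
t: 25.35
tool_pos: [509.9, -39.2, 293.7]
eef_rot: [0.586, 0.81, -0.0, 0.001]
force: [-0.7, -2.0, -0.1]
grip_width: -0.1
grasp_force: 0.8
```

Run:
```python
from h import *
o=sensors.observe();M=R.from_quat(o['eef_rot']).as_matrix();th=np.degrees(np.arctan2(M[1,0],M[0,0]))+90;print('th',th)
c,phi=fpose(th,29,14);plan(*c,294,phi);print(o['grasp_force'],'F along push',o['force'][:2]@M[:2,0],o['force'][:2]@M[:2,1],torque()[2])
wing()
```

```text
th 198.27196241123414
t 25.35 pos [509.9 -39.2 293.7] phi 1.89 tilt [ 0.001 -0.001 -1.   ] F [-0.7 -2.  -0.1] w -0.1 
 turn az 0.0 then dx 0.008 dy 0.001 dz -0.007
0.7816167175769806 F along push -1.707493791852408 -1.2757764880432942 0.03132858279570929
brass 46 17 wing axis deg 22.6 0.99 [14. 18. 22. 24. 26. 29.]
```

Emit:
{"name": "move_arm", "arguments": {
  "targets": [
    {"dx":0.032,"dy":-0.0146,"dz":0,"ax":0,"ay":0,"az":0.5},
    {"dx":0.032,"dy":-0.0146,"dz":0,"ax":0,"ay":0,"az":0.5}
  ]
}}

```text
t: 25.6
tool_pos: [508.1, -37.1, 293.7]
eef_rot: [0.62, 0.784, -0.0, 0.0]
force: [-1.1, -1.3, 1.0]
grip_width: 0.1
grasp_force: 0.9
```

Emit:
{"name": "move_arm", "arguments": {
  "targets": [
    {"dx":0.032,"dy":-0.0146,"dz":0,"ax":0,"ay":0,"az":0.5}
  ]
}}

```text
t: 25.7
tool_pos: [507.2, -36.0, 293.6]
eef_rot: [0.637, 0.771, -0.0, 0.0]
force: [-1.3, -0.9, 1.1]
grip_width: 0.4
grasp_force: 0.9
```

Emit:
{"name": "move_arm", "arguments": {
  "targets": [
    {"dx":0.032,"dy":-0.0146,"dz":0,"ax":0,"ay":0,"az":0.5},
    {"dx":0.032,"dy":-0.0146,"dz":0,"ax":0,"ay":0,"az":0.5}
  ]
}}

```text
t: 25.9
tool_pos: [505.6, -33.6, 293.6]
eef_rot: [0.67, 0.742, -0.0, 0.0]
force: [-1.1, -2.0, 0.6]
grip_width: 0.1
grasp_force: 0.9
```

Emit:
{"name": "move_arm", "arguments": {
  "targets": [
    {"dx":0.032,"dy":-0.0146,"dz":0,"ax":0,"ay":0,"az":0.5},
    {"dx":0.032,"dy":-0.0146,"dz":0,"ax":0,"ay":0,"az":0.5}
  ]
}}

```text
t: 26.1
tool_pos: [504.2, -31.2, 293.6]
eef_rot: [0.702, 0.712, -0.0, 0.0]
force: [-1.2, -2.7, 1.5]
grip_width: 0.2
grasp_force: 1.0
```

Emit:
{"name": "move_arm", "arguments": {
  "targets": [
    {"dx":0.032,"dy":-0.0146,"dz":0,"ax":0,"ay":0,"az":0.5},
    {"dx":0.032,"dy":-0.0146,"dz":0,"ax":0,"ay":0,"az":0.5},
    {"dx":0.032,"dy":-0.0146,"dz":0,"ax":0,"ay":0,"az":0.5}
  ]
}}

```text
t: 26.4
tool_pos: [502.5, -27.3, 293.5]
eef_rot: [0.747, 0.665, -0.0, 0.0]
force: [-1.5, -1.5, 1.2]
grip_width: -0.2
grasp_force: 1.0
```

Emit:
{"name": "move_arm", "arguments": {
  "targets": [
    {"dx":0.032,"dy":-0.0146,"dz":0,"ax":0,"ay":0,"az":0.5},
    {"dx":0.032,"dy":-0.0146,"dz":0,"ax":0,"ay":0,"az":0.5}
  ]
}}

```text
t: 26.6
tool_pos: [501.6, -24.6, 293.4]
eef_rot: [0.775, 0.632, -0.0, 0.0]
force: [-2.1, -1.6, 0.8]
grip_width: 0.2
grasp_force: 1.1
```

Emit:
{"name": "move_arm", "arguments": {
  "targets": [
    {"dx":0.032,"dy":-0.0146,"dz":0,"ax":0,"ay":0,"az":0.5},
    {"dx":0.032,"dy":-0.0146,"dz":0,"ax":0,"ay":0,"az":0.5},
    {"dx":0.032,"dy":-0.0146,"dz":0,"ax":0,"ay":0,"az":0.5}
  ]
}}

```text
t: 26.9
tool_pos: [500.8, -20.4, 293.4]
eef_rot: [0.815, 0.579, -0.0, 0.0]
force: [-2.7, -1.7, 0.1]
grip_width: -0.1
grasp_force: 1.1
```

Emit:
{"name": "move_arm", "arguments": {
  "targets": [
    {"dx":0.032,"dy":-0.0146,"dz":0,"ax":0,"ay":0,"az":0.5},
    {"dx":0.032,"dy":-0.0146,"dz":0,"ax":0,"ay":0,"az":0.5},
    {"dx":0.032,"dy":-0.0146,"dz":0,"ax":0,"ay":0,"az":0.5}
  ]
}}

```text
t: 27.2
tool_pos: [500.5, -16.1, 293.3]
eef_rot: [0.851, 0.525, -0.0, -0.0]
force: [-1.5, -1.2, 0.6]
grip_width: -0.1
grasp_force: 1.2
```

Run:
```python
from h import *
o=sensors.observe();M=R.from_quat(o['eef_rot']).as_matrix();th=np.degrees(np.arctan2(M[1,0],M[0,0]))+90;print('th',th)
c,phi=fpose(th,29,14);plan(*c,294,phi);print(o['grasp_force'],'F along push',o['force'][:2]@M[:2,0],o['force'][:2]@M[:2,1],torque()[2])
```

```text
th 153.3315486497347
t 27.2 pos [500.5 -16.1 293.3] phi 1.105 tilt [-0.001 -0.    -1.   ] F [-1.5 -1.2  0.6] w -0.1 
 turn az 0.0 then dx 0.006 dy 0.005 dz -0.018
1.1524603888392448 F along push -1.774549079128205 -0.8366151131040441 0.03991757469993994
```

Emit:
{"name": "move_arm", "arguments": {
  "targets": [
    {"dx":0.032,"dy":-0.0146,"dz":0,"ax":0,"ay":0,"az":0.5},
    {"dx":0.032,"dy":-0.0146,"dz":0,"ax":0,"ay":0,"az":0.5},
    {"dx":0.032,"dy":-0.0146,"dz":0,"ax":0,"ay":0,"az":0.5}
  ]
}}

```text
t: 27.5
tool_pos: [500.8, -11.9, 293.2]
eef_rot: [0.884, 0.468, -0.0, -0.0]
force: [-2.6, -0.6, 0.4]
grip_width: 0.1
grasp_force: 1.2
```

Emit:
{"name": "move_arm", "arguments": {
  "targets": [
    {"dx":0.032,"dy":-0.0146,"dz":0,"ax":0,"ay":0,"az":0.5},
    {"dx":0.032,"dy":-0.0146,"dz":0,"ax":0,"ay":0,"az":0.5},
    {"dx":0.032,"dy":-0.0146,"dz":0,"ax":0,"ay":0,"az":0.5}
  ]
}}

```text
t: 27.8
tool_pos: [501.7, -7.7, 293.2]
eef_rot: [0.912, 0.409, -0.001, -0.0]
force: [-2.9, -0.9, 1.4]
grip_width: 0.1
grasp_force: 1.3
```

Emit:
{"name": "move_arm", "arguments": {
  "targets": [
    {"dx":0.032,"dy":-0.0146,"dz":0,"ax":0,"ay":0,"az":0.5},
    {"dx":0.032,"dy":-0.0146,"dz":0,"ax":0,"ay":0,"az":0.5},
    {"dx":0.032,"dy":-0.0146,"dz":0,"ax":0,"ay":0,"az":0.5}
  ]
}}

```text
t: 28.1
tool_pos: [503.0, -3.7, 293.1]
eef_rot: [0.937, 0.349, -0.001, -0.0]
force: [-2.9, -0.7, 1.0]
grip_width: 0.1
grasp_force: 1.3
```

Emit:
{"name": "move_arm", "arguments": {
  "targets": [
    {"dx":0.032,"dy":-0.0146,"dz":0,"ax":0,"ay":0,"az":0.5},
    {"dx":0.032,"dy":-0.0146,"dz":0,"ax":0,"ay":0,"az":0.5},
    {"dx":0.032,"dy":-0.0146,"dz":0,"ax":0,"ay":0,"az":0.5},
    {"dx":0.032,"dy":-0.0146,"dz":0,"ax":0,"ay":0,"az":0.5}
  ]
}}

```text
t: 28.5
tool_pos: [505.7, 1.4, 293.1]
eef_rot: [0.964, 0.266, -0.001, -0.0]
force: [-4.6, -0.1, 1.3]
grip_width: 0.4
grasp_force: 1.4
```

Emit:
{"name": "move_arm", "arguments": {
  "targets": [
    {"dx":0.032,"dy":-0.0146,"dz":0,"ax":0,"ay":0,"az":0.5},
    {"dx":0.032,"dy":-0.0146,"dz":0,"ax":0,"ay":0,"az":0.5},
    {"dx":0.032,"dy":-0.0146,"dz":0,"ax":0,"ay":0,"az":0.5},
    {"dx":0.032,"dy":-0.0146,"dz":0,"ax":0,"ay":0,"az":0.5}
  ]
}}

```text
t: 28.9
tool_pos: [509.2, 5.9, 293.1]
eef_rot: [0.984, 0.181, -0.001, -0.0]
force: [-3.6, 2.2, 0.6]
grip_width: 0.1
grasp_force: 1.5
```

Emit:
{"name": "move_arm", "arguments": {
  "targets": [
    {"dx":0.032,"dy":-0.0146,"dz":0,"ax":0,"ay":0,"az":0.5},
    {"dx":0.032,"dy":-0.0146,"dz":0,"ax":0,"ay":0,"az":0.5},
    {"dx":0.032,"dy":-0.0146,"dz":0,"ax":0,"ay":0,"az":0.5},
    {"dx":0.032,"dy":-0.0146,"dz":0,"ax":0,"ay":0,"az":0.5}
  ]
}}

```text
t: 29.3
tool_pos: [513.4, 9.7, 293.1]
eef_rot: [0.996, 0.094, -0.001, -0.0]
force: [-3.1, 2.0, 1.1]
grip_width: -0.1
grasp_force: 1.4
```

Run:
```python
from h import *
o=sensors.observe();M=R.from_quat(o['eef_rot']).as_matrix();th=np.degrees(np.arctan2(M[1,0],M[0,0]))+90;print('th',th)
c,phi=fpose(th,29,14);plan(*c,294,phi);print(o['grasp_force'],'F along push',o['force'][:2]@M[:2,0],o['force'][:2]@M[:2,1],torque()[2])
```

```text
th 100.84255684492503
t 29.3 pos [513.4   9.7 293.1] phi 0.189 tilt [-0.001  0.001 -1.   ] F [-3.1  2.   1.1] w -0.1 
 turn az 0.0 then dx 0.009 dy 0.011 dz -0.023
1.4245466887950897 F along push -2.6562043874747623 -2.544222712243858 0.04175440923445071
```

Emit:
{"name": "move_arm", "arguments": {
  "targets": [
    {"dx":0.032,"dy":-0.0146,"dz":0,"ax":0,"ay":0,"az":0.5},
    {"dx":0.032,"dy":-0.0146,"dz":0,"ax":0,"ay":0,"az":0.5},
    {"dx":0.032,"dy":-0.0146,"dz":0,"ax":0,"ay":0,"az":0.5},
    {"dx":0.032,"dy":-0.0146,"dz":0,"ax":0,"ay":0,"az":0.5}
  ]
}}

```text
t: 29.7
tool_pos: [518.2, 12.8, 293.1]
eef_rot: [1.0, 0.007, -0.001, -0.001]
force: [-2.5, 2.8, 0.0]
grip_width: -0.0
grasp_force: 1.5
```

Emit:
{"name": "move_arm", "arguments": {
  "targets": [
    {"dx":0.032,"dy":-0.0146,"dz":0,"ax":0,"ay":0,"az":0.5},
    {"dx":0.032,"dy":-0.0146,"dz":0,"ax":0,"ay":0,"az":0.5},
    {"dx":0.032,"dy":-0.0146,"dz":0,"ax":0,"ay":0,"az":0.5},
    {"dx":0.032,"dy":-0.0146,"dz":0,"ax":0,"ay":0,"az":0.5}
  ]
}}

```text
t: 30.1
tool_pos: [523.4, 14.9, 293.1]
eef_rot: [0.997, -0.08, -0.001, -0.001]
force: [-2.9, 3.5, 0.9]
grip_width: 0.3
grasp_force: 1.6
```

Emit:
{"name": "move_arm", "arguments": {
  "targets": [
    {"dx":0.032,"dy":-0.0146,"dz":0,"ax":0,"ay":0,"az":0.5},
    {"dx":0.032,"dy":-0.0146,"dz":0,"ax":0,"ay":0,"az":0.5},
    {"dx":0.032,"dy":-0.0146,"dz":0,"ax":0,"ay":0,"az":0.5},
    {"dx":0.032,"dy":-0.0146,"dz":0,"ax":0,"ay":0,"az":0.5}
  ]
}}

```text
t: 30.5
tool_pos: [529.0, 16.2, 293.1]
eef_rot: [0.986, -0.166, -0.001, -0.001]
force: [-2.2, 4.1, -0.0]
grip_width: 0.3
grasp_force: 1.7
```

The nut bears softly, at about 4.5 N on the wing so far. I'll return for a third stroke.

Emit:
{"name": "move_arm", "arguments": {
  "targets": [
    {"dx":-0.28,"dy":0,"dz":0,"ax":0,"ay":0,"az":0},
    {"dx":0,"dy":0,"dz":-0.6,"ax":0,"ay":0,"az":0},
    {"dx":0,"dy":0,"dz":-0.6,"ax":0,"ay":0,"az":0},
    {"dx":-0.061,"dy":0.055,"dz":0,"ax":0,"ay":0,"az":-1},
    {"dx":-0.061,"dy":0.055,"dz":0,"ax":0,"ay":0,"az":-1}
  ]
}}

```text
t: 31.0
tool_pos: [512.5, 16.5, 342.7]
eef_rot: [0.997, -0.077, 0.001, 0.0]
force: [0.2, 0.3, -0.3]
grip_width: -0.1
grasp_force: 0.0
```

Emit:
{"name": "move_arm", "arguments": {
  "targets": [
    {"dx":-0.061,"dy":0.055,"dz":0,"ax":0,"ay":0,"az":-1},
    {"dx":-0.061,"dy":0.055,"dz":0,"ax":0,"ay":0,"az":-1},
    {"dx":-0.061,"dy":0.055,"dz":0,"ax":0,"ay":0,"az":-1},
    {"dx":-0.061,"dy":0.055,"dz":0,"ax":0,"ay":0,"az":-1},
    {"dx":-0.061,"dy":0.055,"dz":0,"ax":0,"ay":0,"az":-1}
  ]
}}

```text
t: 31.5
tool_pos: [500.1, 5.3, 341.4]
eef_rot: [0.99, 0.141, 0.0, 0.0]
force: [0.3, -0.7, 0.0]
grip_width: 0.0
grasp_force: 0.0
```

Emit:
{"name": "move_arm", "arguments": {
  "targets": [
    {"dx":-0.061,"dy":0.055,"dz":0,"ax":0,"ay":0,"az":-1},
    {"dx":-0.061,"dy":0.055,"dz":0,"ax":0,"ay":0,"az":-1},
    {"dx":-0.061,"dy":0.055,"dz":0,"ax":0,"ay":0,"az":-1},
    {"dx":-0.061,"dy":0.055,"dz":0,"ax":0,"ay":0,"az":-1},
    {"dx":-0.061,"dy":0.055,"dz":0,"ax":0,"ay":0,"az":-1}
  ]
}}

```text
t: 32.0
tool_pos: [494.1, -9.8, 341.3]
eef_rot: [0.936, 0.352, 0.0, 0.0]
force: [-0.5, -0.6, 0.0]
grip_width: 0.1
grasp_force: 0.0
```

Emit:
{"name": "move_arm", "arguments": {
  "targets": [
    {"dx":-0.061,"dy":0.055,"dz":0,"ax":0,"ay":0,"az":-1},
    {"dx":-0.061,"dy":0.055,"dz":0,"ax":0,"ay":0,"az":-1},
    {"dx":-0.061,"dy":0.055,"dz":0,"ax":0,"ay":0,"az":-1},
    {"dx":-0.061,"dy":0.055,"dz":0,"ax":0,"ay":0,"az":-1},
    {"dx":-0.061,"dy":0.055,"dz":0,"ax":0,"ay":0,"az":-1}
  ]
}}

```text
t: 32.5
tool_pos: [495.0, -26.1, 341.3]
eef_rot: [0.838, 0.546, 0.0, 0.0]
force: [0.4, 0.2, -0.1]
grip_width: 0.1
grasp_force: 0.0
```

Emit:
{"name": "move_arm", "arguments": {
  "targets": [
    {"dx":-0.061,"dy":0.055,"dz":0,"ax":0,"ay":0,"az":-1},
    {"dx":-0.061,"dy":0.055,"dz":0,"ax":0,"ay":0,"az":-1},
    {"dx":-0.061,"dy":0.055,"dz":0,"ax":0,"ay":0,"az":-1},
    {"dx":-0.061,"dy":0.055,"dz":0,"ax":0,"ay":0,"az":-1},
    {"dx":-0.061,"dy":0.055,"dz":0,"ax":0,"ay":0,"az":-1}
  ]
}}

```text
t: 33.0
tool_pos: [502.6, -40.5, 341.3]
eef_rot: [0.7, 0.714, 0.0, 0.0]
force: [-0.2, -0.6, 1.0]
grip_width: 0.1
grasp_force: 0.0
```

Emit:
{"name": "move_arm", "arguments": {
  "targets": [
    {"dx":-0.061,"dy":0.055,"dz":0,"ax":0,"ay":0,"az":-1},
    {"dx":-0.061,"dy":0.055,"dz":0,"ax":0,"ay":0,"az":-1},
    {"dx":-0.061,"dy":0.055,"dz":0,"ax":0,"ay":0,"az":-1},
    {"dx":-0.061,"dy":0.055,"dz":0,"ax":0,"ay":0,"az":-1},
    {"dx":-0.061,"dy":0.055,"dz":0,"ax":0,"ay":0,"az":-1}
  ]
}}

```text
t: 33.5
tool_pos: [515.7, -50.3, 341.4]
eef_rot: [0.528, 0.849, 0.0, 0.0]
force: [-0.8, 0.5, 0.8]
grip_width: -0.2
grasp_force: 0.0
```

Emit:
{"name": "move_arm", "arguments": {
  "targets": [
    {"dx":-0.061,"dy":0.055,"dz":0,"ax":0,"ay":0,"az":-1},
    {"dx":-0.061,"dy":0.055,"dz":0,"ax":0,"ay":0,"az":-1},
    {"dx":-0.061,"dy":0.055,"dz":0,"ax":0,"ay":0,"az":-1},
    {"dx":-0.061,"dy":0.055,"dz":0,"ax":0,"ay":0,"az":-1},
    {"dx":-0.061,"dy":0.055,"dz":0,"ax":0,"ay":0,"az":-1}
  ]
}}

```text
t: 34.0
tool_pos: [531.7, -53.6, 341.4]
eef_rot: [0.332, 0.943, -0.0, 0.0]
force: [-0.3, 0.7, -0.2]
grip_width: 0.0
grasp_force: 0.0
```

Emit:
{"name": "move_arm", "arguments": {
  "targets": [
    {"dx":-0.061,"dy":0.055,"dz":0,"ax":0,"ay":0,"az":-1},
    {"dx":-0.061,"dy":0.055,"dz":0,"ax":0,"ay":0,"az":-1},
    {"dx":-0.061,"dy":0.055,"dz":0,"ax":0,"ay":0,"az":-1},
    {"dx":0,"dy":0,"dz":0,"ax":0,"ay":0,"az":0},
    {"dx":0,"dy":0,"dz":0,"ax":0,"ay":0,"az":0}
  ]
}}

```text
t: 34.5
tool_pos: [541.5, -52.3, 341.2]
eef_rot: [0.21, 0.978, -0.0, 0.0]
force: [-0.2, -0.2, 1.1]
grip_width: -0.0
grasp_force: 0.0
```

Run:
```python
from h import *
c,phi=fpose(245.5,29,24);plan(*c,294,phi)
a=snap('scene');h=cv2.cvtColor(a['img'],cv2.COLOR_RGB2HSV)
m=(abs(h[...,0].astype(int)-18)<9)&(h[...,1]>110);m[:205]=0;m[260:]=0;m[:,:365]=0;m[:,430:]=0
ys,xs=np.nonzero(m)
for r in range(ys.min(),ys.max()+1,2):print(r,''.join('#' if m[r,c] else '.' for c in range(365,430)))
```

```text
t 34.5 pos [541.5 -52.3 341.2] phi 2.719 tilt [ 0. -0. -1.] F [-0.2 -0.2  1.1] w -0.0 
 turn az 0.06 then dx -0.036 dy 0.002 dz 1.181
218 .........................................#####...................
220 .......................................########..................
222 ......................................########...................
224 ...................###.............##########....................
226 ................########...........#######.......................
228 ..............#############.......########.......................
230 ...............#############.....#######.........................
232 ................#####################............................
234 ..................###################............................
236 .....................################............................
238 .......................##############............................
240 ...........................#######...............................
```

Emit:
{"name": "move_arm", "arguments": {
  "targets": [
    {"dx":0,"dy":0,"dz":0.6,"ax":0,"ay":0,"az":0},
    {"dx":0,"dy":0,"dz":0.58,"ax":0,"ay":0,"az":0},
    {"dx":0,"dy":0,"dz":0,"ax":0,"ay":0,"az":0},
    {"dx":0.1,"dy":0,"dz":0,"ax":0,"ay":0,"az":0},
    {"dx":0.1,"dy":0,"dz":0,"ax":0,"ay":0,"az":0}
  ]
}}

```text
t: 35.05
tool_pos: [535.0, -49.4, 295.4]
eef_rot: [0.209, 0.978, -0.0, 0.001]
force: [3.0, -2.2, -2.0]
grip_width: -0.0
grasp_force: 1.6
```

Emit:
{"name": "move_arm", "arguments": {
  "targets": [
    {"dx":0.032,"dy":-0.0146,"dz":0,"ax":0,"ay":0,"az":0.5},
    {"dx":0.032,"dy":-0.0146,"dz":0,"ax":0,"ay":0,"az":0.5},
    {"dx":0.032,"dy":-0.0146,"dz":0,"ax":0,"ay":0,"az":0.5}
  ]
}}

```text
t: 35.35
tool_pos: [530.8, -49.3, 295.7]
eef_rot: [0.274, 0.962, -0.0, 0.002]
force: [2.9, -1.8, -2.8]
grip_width: -0.0
grasp_force: 1.6
```

Run:
```python
from h import *
o=sensors.observe();M=R.from_quat(o['eef_rot']).as_matrix();th=np.degrees(np.arctan2(M[1,0],M[0,0]))+90;print('th',th)
c,phi=fpose(th,29,14);plan(*c,294,phi);print(o['grasp_force'],'F along push',o['force'][:2]@M[:2,0],o['force'][:2]@M[:2,1],torque()[2])
```

```text
th 238.25233642127017
t 35.35 pos [530.8 -49.3 295.7] phi 2.587 tilt [ 0.003 -0.001 -1.   ] F [ 2.9 -1.8 -2.8] w -0.0 
 turn az 0.0 then dx 0.033 dy 0.001 dz 0.043
1.5612523880554363 F along push -3.371386569718306 0.02154244340784839 0.09821834290994212
```

Emit:
{"name": "move_arm", "arguments": {
  "targets": [
    {"dx":0.032,"dy":-0.0146,"dz":0,"ax":0,"ay":0,"az":0.5},
    {"dx":0.032,"dy":-0.0146,"dz":0,"ax":0,"ay":0,"az":0.5},
    {"dx":0.032,"dy":-0.0146,"dz":0,"ax":0,"ay":0,"az":0.5},
    {"dx":0.032,"dy":-0.0146,"dz":0,"ax":0,"ay":0,"az":0.5}
  ]
}}

```text
t: 35.75
tool_pos: [525.2, -48.3, 295.7]
eef_rot: [0.356, 0.934, -0.0, 0.002]
force: [1.7, -3.2, -1.3]
grip_width: 0.1
grasp_force: 1.7
```

Emit:
{"name": "move_arm", "arguments": {
  "targets": [
    {"dx":0.032,"dy":-0.0146,"dz":0,"ax":0,"ay":0,"az":0.5},
    {"dx":0.032,"dy":-0.0146,"dz":0,"ax":0,"ay":0,"az":0.5},
    {"dx":0.032,"dy":-0.0146,"dz":0,"ax":0,"ay":0,"az":0.5},
    {"dx":0.032,"dy":-0.0146,"dz":0,"ax":0,"ay":0,"az":0.5}
  ]
}}

```text
t: 36.15
tool_pos: [519.8, -46.5, 295.7]
eef_rot: [0.436, 0.9, -0.0, 0.002]
force: [1.7, -4.3, -1.3]
grip_width: -0.0
grasp_force: 1.9
```

```bash
cat >> h.py <<'E'
def rep():
    o=sensors.observe();M=R.from_quat(o['eef_rot']).as_matrix();th=np.degrees(np.arctan2(M[1,0],M[0,0]))+90
    print('t',round(o['t'],2),'th',th.round(1),'gf',round(o['grasp_force'],2),'Fpush,Frad',(o['force'][:2]@M[:2,:2]).round(2),'pF',round(torque()[2],3),'+Mz',round(torque()[1],3))
E
python3 -c "
from h import *
rep()"
```

```text
t 36.15 th 218.2 gf 1.91 Fpush,Frad [-4.4  -1.36] pF 0.106 +Mz 0.138
```

Emit:
{"name": "move_arm", "arguments": {
  "targets": [
    {"dx":0.032,"dy":-0.0146,"dz":0,"ax":0,"ay":0,"az":0.5},
    {"dx":0.032,"dy":-0.0146,"dz":0,"ax":0,"ay":0,"az":0.5},
    {"dx":0.032,"dy":-0.0146,"dz":0,"ax":0,"ay":0,"az":0.5},
    {"dx":0.032,"dy":-0.0146,"dz":0,"ax":0,"ay":0,"az":0.5}
  ]
}}

```text
t: 36.55
tool_pos: [514.8, -43.8, 295.6]
eef_rot: [0.513, 0.858, -0.0, 0.001]
force: [-1.5, -5.1, -0.6]
grip_width: -0.3
grasp_force: 2.2
```

Emit:
{"name": "move_arm", "arguments": {
  "targets": [
    {"dx":0.032,"dy":-0.0146,"dz":0,"ax":0,"ay":0,"az":0.5},
    {"dx":0.032,"dy":-0.0146,"dz":0,"ax":0,"ay":0,"az":0.5},
    {"dx":0.032,"dy":-0.0146,"dz":0,"ax":0,"ay":0,"az":0.5},
    {"dx":0.032,"dy":-0.0146,"dz":0,"ax":0,"ay":0,"az":0.5}
  ]
}}

```text
t: 36.95
tool_pos: [510.4, -40.2, 295.6]
eef_rot: [0.586, 0.81, -0.001, 0.001]
force: [-2.3, -7.0, -0.0]
grip_width: 0.3
grasp_force: 2.4
```

```bash
python3 -c "
from h import *
rep()"
```

```text
t 36.95 th 198.2 gf 2.44 Fpush,Frad [-5.93 -4.36] pF 0.104 +Mz 0.177
```

Emit:
{"name": "move_arm", "arguments": {
  "targets": [
    {"dx":0.032,"dy":-0.0146,"dz":0,"ax":0,"ay":0,"az":0.5},
    {"dx":0.032,"dy":-0.0146,"dz":0,"ax":0,"ay":0,"az":0.5},
    {"dx":0,"dy":0,"dz":0,"ax":0,"ay":0,"az":0},
    {"dx":0,"dy":0,"dz":0,"ax":0,"ay":0,"az":0}
  ]
}}

```text
t: 37.35
tool_pos: [508.6, -37.9, 295.6]
eef_rot: [0.62, 0.784, -0.0, 0.001]
force: [-2.5, -4.2, 0.7]
grip_width: -0.1
grasp_force: 2.0
```

```bash
python3 -c "
from h import *
rep()"
```

```text
t 37.35 th 193.3 gf 2.03 Fpush,Frad [-3.48 -3.38] pF 0.049 +Mz 0.083
```

The moving push reached about 6 N, five times the free-running load, so the nut is finger-tight. I'll withdraw.

Emit:
{"name": "move_arm", "arguments": {
  "targets": [
    {"dx":-0.15,"dy":0,"dz":0,"ax":0,"ay":0,"az":0},
    {"dx":-0.15,"dy":-0.2,"dz":0,"ax":0,"ay":0,"az":0},
    {"dx":0,"dy":0,"dz":-0.7,"ax":0,"ay":0,"az":0},
    {"dx":0,"dy":0,"dz":-0.9,"ax":0,"ay":0,"az":0},
    {"dx":0,"dy":0,"dz":-0.9,"ax":0,"ay":0,"az":0}
  ]
}}

```text
t: 37.85
tool_pos: [502.9, -51.3, 395.1]
eef_rot: [0.62, 0.784, -0.0, -0.0]
force: [0.7, 0.5, 1.0]
grip_width: -0.0
grasp_force: 0.0
```

Emit:
{"name": "move_arm", "arguments": {
  "targets": [
    {"dx":0,"dy":-0.9,"dz":0,"ax":0,"ay":0,"az":0},
    {"dx":0,"dy":-0.9,"dz":0,"ax":0,"ay":0,"az":0},
    {"dx":0,"dy":-0.9,"dz":0,"ax":0,"ay":0,"az":0},
    {"dx":0,"dy":0,"dz":0,"ax":0,"ay":0,"az":0},
    {"dx":0,"dy":0,"dz":0,"ax":0,"ay":0,"az":0}
  ]
}}

```text
t: 38.35
tool_pos: [398.0, -76.2, 394.7]
eef_rot: [0.62, 0.784, 0.001, 0.001]
force: [-0.1, -0.5, 1.0]
grip_width: 0.3
grasp_force: 0.0
```

Run:
```python
from h import *
import pickle
rep();print(sensors.observe()['tool_pos'])
a0,b0=pickle.load(open('v1.pkl','rb'))
a=snap('scene','z1.png');b=snap('top','z2.png')
def cen(s,box,red):
    h=cv2.cvtColor(s['img'],cv2.COLOR_RGB2HSV);m=((h[...,0]<8)|(h[...,0]>172)) if red else (abs(h[...,0].astype(int)-118)<7)
    m=m&(h[...,1]>120);x0,x1,y0,y1=box;k=np.zeros_like(m);k[y0:y1,x0:x1]=m[y0:y1,x0:x1];ys,xs=np.nonzero(k);return len(xs),xs.mean().round(2),ys.mean().round(2)
print('red cap top before/after',cen(b0,(337,353,239,255),1),cen(b,(337,353,239,255),1))
print('red cap scene',cen(a0,(348,370,224,248),1),cen(a,(348,370,224,248),1))
n,x,y=cen(b,(325,350,258,278),1);l=onz(b,x,y,135);print('lug',n,x,y,l,np.linalg.norm(l[:2]-[533.4,-17.3]))
wing()
h=cv2.cvtColor(a['img'],cv2.COLOR_RGB2HSV)
m=(abs(h[...,0].astype(int)-18)<9)&(h[...,1]>110);m[:205]=0;m[260:]=0;m[:,:365]=0;m[:,430:]=0
ys,xs=np.nonzero(m);print(ys.min(),ys.max(),len(ys))
print('diff top block area',np.abs(b['img'][240:290,288:335].astype(int)-b0['img'][240:290,288:335]).mean())
```

```text
t 38.35 th 193.3 gf 0.0 Fpush,Frad [-0.45 -0.23] pF 0.059 +Mz 0.082
[398.02243746 -76.2115638  394.65362526]
red cap top before/after (127, np.float64(344.07), np.float64(246.45)) (128, np.float64(344.08), np.float64(246.4))
red cap scene (216, np.float64(359.26), np.float64(234.35)) (247, np.float64(360.3), np.float64(235.64))
lug 51 338.2 266.04 [522.36674069  50.68783479 135.        ] 68.87727121474718
brass 103 29 wing axis deg 20.2 0.99 [-169. -165. -162. -159.   16.   18.   21.   23.   25.   27.]
217 240 357
diff top block area 17.776170212765958
```

```bash
python3 -c "
from h import *
print(ticket.finish_job())"
```

```text
the job is handed in; nothing more can be done
None
```

The job is handed in, with no verdict returned: the strap is home on the stud under the nut, the nut is turned down to about 6 N of push on a wing (clamp force not measured directly), the red-capped vial next to the nut hasn't moved, the other two vials and the block weren't re-measured, and the arm is clear.

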